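# Load and start the tumbler

### The job

Put every boxwood blank that lies on the cork table into the tumbler's feed tray, and when all are in it lift the tray by its bar so that they slide into the hopper, then let the tray back down flat. Start the tumbler by pressing its keys fully, one at a time: the long bar key once, the square key twice (letting it come right up in between), then the round key once; last, ring the chrome bell. Press no key while the tray is up, and do not disturb the paperweight.

Things in the scene. Friction and masses are not known exactly. Their poses are not given: they have to be found in the camera images.
- tumbler: Grey and aluminium bench tumbler, fixed; origin on the table under the hinge between tray and hopper. Its y axis points from the feed tray (y -0.165 to 0) to the hopper (y 0.006 to 0.154), its x axis away from the key shelf (x -0.195 to -0.10). Turned at most 0.12 rad from world axes.
- hopper_in (a point): Centre of the floor of the open-topped square hopper, 10 mm above the table; inside 186 mm (x) by 148 mm (y), x and y along the tumbler's. Walls 120 mm above the table, 96 mm on the tray side, 190 mm on the far (+y) side.
- tray (a joint): Tilt of the aluminium feed tray about its hinge, rad: 0 flat, positive as the bar end is raised and the tray tips towards the hopper, stop at 1.2. It falls back flat under its own weight (0.4 kg) when let go.
- tray_mid (a point): Middle of the feed tray's floor, turns with the tray; when flat 107 mm above the table with axes as the tumbler's. The tray is 166 mm wide inside (x) and 160 mm long (y -0.08 at the rear wall to +0.08 at the open end over the hopper's edge); side and rear walls 35 mm above its floor.
- tray_bar (a point): Middle of the tray's handle bar, a round steel bar 12 mm thick and 100 mm long along the tumbler's x, 45 mm behind the outer rear wall of the tray; 132 mm above the table when flat. In the flat tray it lies 210 mm from the hinge in -y and 30 mm above it. Free above and below.
- tray_hinge (a point): Middle of the tray's hinge line, 102 mm above the table; the line runs along the tumbler's x.
- key_bar_top (a point): The long bar-shaped black key, cap 50 mm (tumbler x) by 18 mm. The point is the middle of the cap's top when not pressed, 50 mm above the table; z up. The cap stands 12 mm above its white base plate and moves with this point. The three keys stand 65 mm apart in a row on the 30 mm high grey key shelf on the robot's side of the hopper, in any order.
- key_square_top (a point): The small square black key, cap 26 x 26 mm. The point is the middle of the cap's top when not pressed, 50 mm above the table; z up. The cap stands 12 mm above its white base plate and moves with this point. The three keys stand 65 mm apart in a row on the 30 mm high grey key shelf on the robot's side of the hopper, in any order.
- key_round_top (a point): The large round black key, cap 44 mm across. The point is the middle of the cap's top when not pressed, 50 mm above the table; z up. The cap stands 12 mm above its white base plate and moves with this point. The three keys stand 65 mm apart in a row on the 30 mm high grey key shelf on the robot's side of the hopper, in any order.
- key_bar (a joint): Long bar key. Spring travel of that cap in m: 0 released, 0.006 fully down (needs about 4.5 N).
- key_square (a joint): Square key. Spring travel of that cap in m: 0 released, 0.006 fully down (needs about 4.5 N).
- key_round (a joint): Round key. Spring travel of that cap in m: 0 released, 0.006 fully down (needs about 4.5 N).
- bell_button_top (a point): Top of the button of the chrome desk bell (dome 84 mm across, 40 mm high, fixed), to the robot's left; button 22 mm across, its top 58 mm above the table when not pressed.
- bell_button (a joint): Bell button. Spring travel of that cap in m: 0 released, 0.006 fully down (needs about 4.5 N).
- paperweight: Glass marble paperweight, 48 mm ball on a brass foot, 51 mm high, among the blanks; origin under its middle. Not to be moved.
- blank1: A turned boxwood blank: a bar 60 mm long along its x axis, 32 x 32 mm in section, square at both ends with a round turned middle of the same 32 mm width; origin at its centre (16 mm above the table when lying). 40 to 80 g. Loose on the cork top, to the robot's right. Two to four blanks are present; an absent one reads None from the start.
- blank2: A turned boxwood blank: a bar 60 mm long along its x axis, 32 x 32 mm in section, square at both ends with a round turned middle of the same 32 mm width; origin at its centre (16 mm above the table when lying). 40 to 80 g. Loose on the cork top, to the robot's right. Two to four blanks are present; an absent one reads None from the start.
- blank3: A turned boxwood blank: a bar 60 mm long along its x axis, 32 x 32 mm in section, square at both ends with a round turned middle of the same 32 mm width; origin at its centre (16 mm above the table when lying). 40 to 80 g. Loose on the cork top, to the robot's right. Two to four blanks are present; an absent one reads None from the start.
- blank4: A turned boxwood blank: a bar 60 mm long along its x axis, 32 x 32 mm in section, square at both ends with a round turned middle of the same 32 mm width; origin at its centre (16 mm above the table when lying). 40 to 80 g. Loose on the cork top, to the robot's right. Two to four blanks are present; an absent one reads None from the start.

How it is judged:
On the way, in this order (a step that is already met when the one before it is completed fails the run):
1. all blanks present lie in the feed tray together (x of blank1 in the frame of tray_mid between -0.086 and 0.086 m and y of blank1 in the frame of tray_mid between -0.083 and 0.08 m and z of blank1 in the frame of tray_mid between 0 and 0.07 m and x of blank2 in the frame of tray_mid between -0.086 and 0.086 m and y of blank2 in the frame of tray_mid between -0.083 and 0.08 m and z of blank2 in the frame of tray_mid between 0 and 0.07 m and x of blank3 in the frame of tray_mid between -0.086 and 0.086 m and y of blank3 in the frame of tray_mid between -0.083 and 0.08 m and z of blank3 in the frame of tray_mid between 0 and 0.07 m and x of blank4 in the frame of tray_mid between -0.086 and 0.086 m and y of blank4 in the frame of tray_mid between -0.083 and 0.08 m and z of blank4 in the frame of tray_mid between 0 and 0.07 m), for 0.3 s.
2. the tray is tipped by more than 0.6 rad (value of joint tray above 0.6 rad), for 0.2 s.
3. all blanks are in the hopper and the tray is down flat again (x of blank1 in the frame of hopper_in between -0.094 and 0.094 m and y of blank1 in the frame of hopper_in between -0.078 and 0.078 m and z of blank1 in the frame of hopper_in between -0.005 and 0.12 m and x of blank2 in the frame of hopper_in between -0.094 and 0.094 m and y of blank2 in the frame of hopper_in between -0.078 and 0.078 m and z of blank2 in the frame of hopper_in between -0.005 and 0.12 m and x of blank3 in the frame of hopper_in between -0.094 and 0.094 m and y of blank3 in the frame of hopper_in between -0.078 and 0.078 m and z of blank3 in the frame of hopper_in between -0.005 and 0.12 m and x of blank4 in the frame of hopper_in between -0.094 and 0.094 m and y of blank4 in the frame of hopper_in between -0.078 and 0.078 m and z of blank4 in the frame of hopper_in between -0.005 and 0.12 m and value of joint tray below 0.06 rad), for 0.3 s.
4. the bar key is pressed down, the other keys up (value of joint key_bar above 0.0045 m and value of joint each of key_square, key_round below 0.002 m), for 0.1 s.
5. the square key is pressed down, the other keys up (value of joint key_square above 0.0045 m and value of joint each of key_bar, key_round below 0.002 m), for 0.1 s.
6. the square key is let up (value of joint key_square below 0.0015 m), for 0.1 s.
7. the square key is pressed down a second time, the other keys up (all of step 5), for 0.1 s.
8. the round key is pressed down, the other keys up (value of joint key_round above 0.0045 m and value of joint each of key_bar, key_square below 0.002 m), for 0.1 s.
9. the bell button is pressed down, with all keys up (value of joint bell_button above 0.0045 m and value of joint each of key_bar, key_square, key_round below 0.002 m), for 0.1 s.
At the end, for the whole second after the job is handed in: All blanks present lie still inside the hopper (centres within its walls and less than 120 mm above its floor), the tray is flat (within 0.06 rad), and the three keys and the bell button are released (less than 1.5 mm down) (all of step 3 and linear speed of each of blank1, blank2, blank3, blank4 below 0.02 m/s and value of joint each of bell_button, key_bar, key_square, key_round below 0.0015 m); the robot touches nothing.
It fails at once if a key is pressed while the tray is raised (value of joint tray above 0.2 rad and value of joint any of key_bar, key_square, key_round above 0.003 m).
It fails at once if two keys are pressed at the same time (value of joint each of key_bar, key_square above 0.003 m or value of joint each of key_bar, key_round above 0.003 m or value of joint each of key_square, key_round above 0.003 m).
It fails at once if the paperweight is moved by more than 30 mm (distance of paperweight from where it was at the start of the episode above 0.03 m).
Of blank1, blank2, blank3, blank4 only 2 to 4 are there at a start; the rules pass over those that are not, and their reading is None.
At some moment in a run one of blank1, blank2, blank3, blank4 may be knocked a few centimetres aside while the robot is not near it.
Once in a run the grip may slacken for a moment while it holds something.
It also fails if it takes over 210 s, if anything falls off the work surface, if the arm or the gripper's body presses on something with over 40 N, if the wrist force passes 120 N, or if a joint passes its speed limit or range.

### The arm

A 6-joint arm with a two-finger parallel gripper is mounted at the origin on the work surface. World frame = base frame: x ahead of the robot, y to its left, z up, the work surface at z = 0. Lengths are in m, angles in rad, forces in N, time in s.
With the tool pointing down it reaches from about 0.25 to 0.775 m from the base axis. Payload 4 kg.
Tool frame: the origin (TCP) lies midway between the tips of the shut fingers; the grasp point (between the pads) lies 19 mm behind it; z points along the fingers, y is the direction in which the jaws open and shut (so a half turn about z gives the same grasp; the last joint's range is limited). The gripper opens to 94 mm and grips with 3 to 60 N. Pads are 16 mm wide; open, the fingers measure 119 mm over their backs; the gripper's body (75 mm by 177 mm) begins 78 mm behind the grasp point.
Start: joints at [1.23, 0.087, 1.371, -0, 1.684, -0.103], TCP at [0.13, 0.535, 0.182] pointing down, gripper open.
Joint ranges: [-3.1, 3.1], [-0.76, 2.03], [0.27, 2.55], [-1.08, 4.22], [0.17, 2.65], [-2.57, 2.57]. Speed limits (rad/s): [2.79, 2.79, 3.14, 3.14, 3.14, 3.14].

### API

Orientations are given as [roll, pitch, yaw] about the fixed x, y, z axes, in that order (R = Rz(yaw) Ry(pitch) Rx(roll)).
In Python, from bench import robot gives the robot as it stands.
- The arm moves only by the tool servo_tool, never from a script. Its argument "rows" is a list of rows, each a list of 2 entries, a list of its own where there are three numbers: the shift along the tool's x, y, z normalised to -1 to 1, where 1 is 0.08 m, then the turn about the tool's z normalised to -1 to 1, where 1 is pi/2 rad. A call has 1 to 12 rows; each row is the pose to reach, as a shift and turn from the pose commanded when the call began, along the tool's axes at that moment; what a row does not reach only later rows make up. A row lasts 1/12 s, in which the tool goes at most 41.7 mm and 7.16 degrees, less where a joint would pass 70% of its speed; a pose out of reach is approached as far as the arm can. A call with a number of a shift or a turn outside -1 to 1 is refused whole. A call with a gripper value outside its range is refused whole. "grip" is the closure, from -1 (fully open) to 1 (shut), set as the call begins (left out, the last holds). The fingers move at their own pace and stop on an object; the grip force is fixed at half the most. Time passes only in rows, so rows that repeat a pose let the fingers close. It gives the time, the measured TCP pose, the force and the opening at its end, in the units of the state.
- robot.get_obs(): the state, without advancing time (a new reading comes with each control period).
- robot.snapshot(name): name is "scene" or "top" or "wrist"; returns a dict with "pixels" (420x560x3 uint8, red, green, blue), "camera_matrix" (3x3 intrinsics, pixels), "world_from_camera" (4x4, takes a point from camera to world coordinates). Camera axes: x right, y down, z forward; pixel columns grow to the right and rows downward; lengths in m; the calibration is good to about 2 mm. A picture is of the moment at which its call begins. There is no depth.
- robot.close_job(): hands the job in, once; it reports no verdict.
The state is a dict: "time": time; "joint_positions": joint angles; "qvel": joint speeds; "joint_torque": joint torques, N m; "tool_pos": TCP position; "ee_rot": TCP orientation; "wrist_force": force on the tool from outside, world axes, zero at the start; "wrist_torque": the same for the moment, N m; "width": finger opening in m.
Only numpy, scipy, OpenCV 4.12 (cv2) and the standard library are available. Lean on these libraries where they do the work, as an engineer would, in place of code of your own. Each camera call takes 0.05 s, during which the arm holds its last target.

## Working session

There is one attempt and no reset: what is moved stays moved. The work goes in short steps, Python scripts to look and compute and a tool call to move; the robot and the scene stay as the last step left them, time stands still between calls to the robot, and variables do not carry over. Pictures are saved under pics/ and viewed, and the job is handed in when it is done.

Besides the shell and the picture viewer there is one more tool, called after "Call:" as name([rows], argument=value, ...), one row to a line, values as JSON. servo_tool: Moves the arm, as the interface text tells. Its arguments: {"type":"object","properties":{"rows":{"type":"array"},"grip":{"type":"number"}},"required":["rows"]}

```bash
ls; mkdir -p pics; python3 - <<'E'
from bench import robot
import cv2
o=robot.get_obs()
print({k:o[k] for k in o})
for n in ["scene","top","wrist"]:
    s=robot.snapshot(n); cv2.imwrite(f"pics/{n}0.png",cv2.cvtColor(s["pixels"],cv2.COLOR_RGB2BGR))
    print(n,s["camera_matrix"],s["world_from_camera"])
E
```

```text
pics
{'time': 0.0, 'joint_positions': array([ 1.22988625e+00,  8.79397208e-02,  1.37221914e+00, -2.98500541e-05,
        1.68358031e+00, -1.03119051e-01]), 'qvel': array([-2.36070100e-06, -1.18519928e-03, -3.61100480e-04,  1.63799683e-03,
       -1.13043374e-04, -1.07644470e-03]), 'joint_torque': array([-5.42828420e-04, -3.40191400e+01, -3.02423823e+01,  7.15918676e-02,
        3.29959381e-02, -1.83839966e-04]), 'tool_pos': array([0.12938533, 0.53396417, 0.18113039]), 'ee_rot': array([-3.13945449e+00, -1.91444271e-04,  2.90379810e+00]), 'wrist_force': array([0.2873788 , 0.60460358, 0.73412368]), 'wrist_torque': array([-0.0386399 , -0.00310005,  0.02151299]), 'width': 0.09385782570638922}
scene [[502.33225114   0.         279.97614479]
 [  0.         502.33225114 204.09624662]
 [  0.           0.           1.        ]] [[ 0.26882867  0.68822004 -0.67385779  1.31127955]
 [ 0.96306809 -0.20309999  0.17677741 -0.18540133]
 [-0.01519876 -0.69649377 -0.71740186  0.91316877]
 [ 0.          0.          0.          1.        ]]
top [[434.14383079   0.         280.42059917]
 [  0.         434.14383079 210.84408176]
 [  0.           0.           1.        ]] [[ 0.01268323 -0.98885633  0.14833167  0.36382727]
 [-0.99968182 -0.01577457 -0.0196828   0.01219577]
 [ 0.02180332 -0.14803484 -0.98874178  1.21674725]
 [ 0.          0.          0.          1.        ]]
wrist [[359.39654638   0.         281.65699823]
 [  0.         359.39654638 208.76272037]
 [  0.           0.           1.        ]] [[ 0.23592403  0.93025111  0.28102085  0.04554785]
 [ 0.9717694  -0.22524142 -0.07021779  0.55465154]
 [-0.00202264  0.28965353 -0.95712943  0.3836166 ]
 [ 0.          0.          0.          1.        ]]
```

View pics/scene0.png

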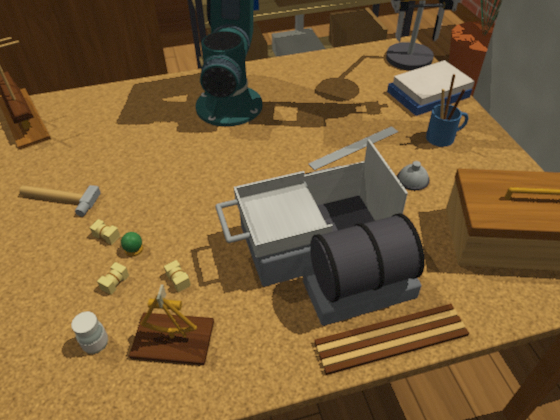

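View pics/top0.png

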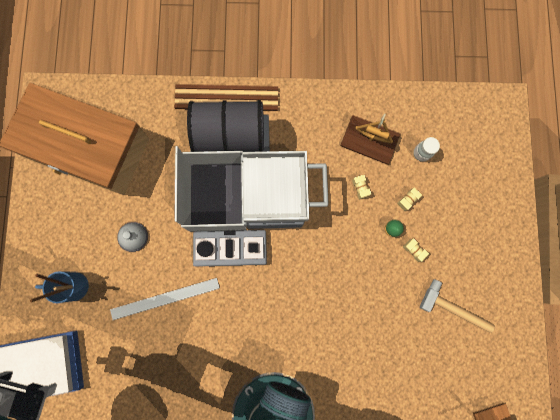

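View pics/wrist0.png

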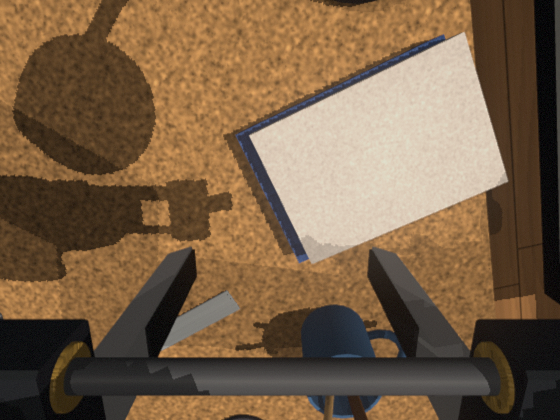

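The top view shows three blanks at about (363,187), (411,199) and (417,250), with the green paperweight at (396,229). The tray is at (275,187), the hopper at (212,190), and the keys are round (205,248), bar (230,248) and square (253,248). The bell is at (132,236). I'll zoom in to measure.

```bash
cat > h.py <<'E'
import numpy as np, cv2
from bench import robot
def snap(n,save=None):
    s=robot.snapshot(n); im=cv2.cvtColor(s["pixels"],cv2.COLOR_RGB2BGR)
    if save: cv2.imwrite(save,im)
    return im,s["camera_matrix"],s["world_from_camera"]
def ray(K,T,u,v,z):
    d=T[:3,:3]@np.linalg.solve(K,[u,v,1]); o=T[:3,3]
    return o+d*(z-o[2])/d[2]
def proj(K,T,p):
    q=np.linalg.inv(T)@np.append(p,1); q=K@q[:3]; return q[:2]/q[2]
def crop(im,x0,y0,x1,y1,f,path):
    cv2.imwrite(path,cv2.resize(im[y0:y1,x0:x1],None,fx=f,fy=f,interpolation=cv2.INTER_CUBIC))
def blanks(im,K,T,z=0.032,ztop=0.032):
    hsv=cv2.cvtColor(im,cv2.COLOR_BGR2HSV)
    return hsv
def st():
    o=robot.get_obs(); print("t",round(o["time"],2),"tcp",o["tool_pos"].round(4),"rpy",o["ee_rot"].round(3),"F",o["wrist_force"].round(1),"w",round(o["width"],4),"q",o["joint_positions"].round(2)); return o
def go(x,y,z,yaw=None,o=None):
    o=o or robot.get_obs(); p=o["tool_pos"]; r,pi,yw=o["ee_rot"]
    from scipy.spatial.transform import Rotation as R
    M=R.from_euler('xyz',[r,pi,yw]).as_matrix()
    d=M.T@(np.array([x,y,z])-p)/0.08
    t=0
    if yaw is not None:
        dy=(yaw-yw+np.pi/2)%np.pi-np.pi/2
        t=-dy/(np.pi/2)
    print("shift units",d.round(3),"turn",round(t,3)); return d,t
E
python3 - <<'E'
from h import *
im,K,T=snap("top")
crop(im,330,140,450,290,5,"pics/t1.png"); im2=cv2.resize(im[140:290,330:450],None,fx=4,fy=4); cv2.imwrite("pics/t1.png",im2)
crop(im,165,140,335,275,4,"pics/t2.png")
print(im[187,363],im[199,411],im[250,417],im[229,396],im[240,350],im[248,205])
E
```

```text
[150 227 243] [ 94 151 197] [ 77 129 187] [ 96 151  89] [106 163 222] [42 43 42]
```

View pics/t1.png

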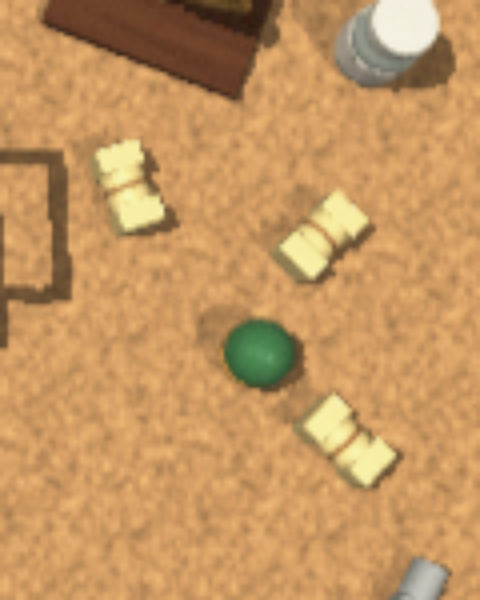

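View pics/t2.png

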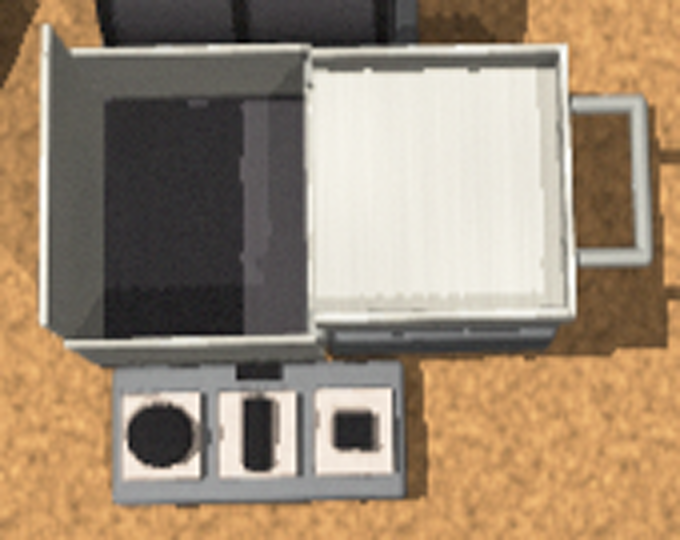

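The crops show three blanks, a ball, and keys in the order round, bar, square going towards -y. Next I'll turn these into positions.

```bash
cat >> h.py <<'E'
def findblanks(im,K,T,z=0.032,roi=None):
    hsv=cv2.cvtColor(im,cv2.COLOR_BGR2HSV)
    m=cv2.inRange(hsv,(24,60,200),(36,160,255))
    if roi: 
        mm=np.zeros_like(m); x0,y0,x1,y1=roi; mm[y0:y1,x0:x1]=m[y0:y1,x0:x1]; m=mm
    m=cv2.morphologyEx(m,cv2.MORPH_CLOSE,np.ones((3,3)))
    m=cv2.morphologyEx(m,cv2.MORPH_CLOSE,np.ones((5,5)))
    out=[]
    for c in cv2.findContours(m,cv2.RETR_EXTERNAL,cv2.CHAIN_APPROX_NONE)[0]:
        if cv2.contourArea(c)<60: continue
        P=np.array([ray(K,T,p[0][0],p[0][1],z)[:2] for p in c],np.float32)
        (cx,cy),(w,h),a=cv2.minAreaRect(P*1000)
        a=np.deg2rad(a if w>h else a+90)
        out.append((cx/1000,cy/1000,max(w,h),min(w,h),(a+np.pi/2)%np.pi-np.pi/2))
        u=c.reshape(-1,2).mean(0)
        print("px",u.round(1),"xy",round(cx,1),round(cy,1),"len",round(max(w,h),1),round(min(w,h),1),"long axis ang",round(out[-1][4],3))
    return out
E
python3 - <<'E'
from h import *
im,K,T=snap("top")
findblanks(im,K,T,0.032)
hsv=cv2.cvtColor(im,cv2.COLOR_BGR2HSV)
g=cv2.inRange(hsv,(45,90,20),(90,255,255)); g[:, :380]=0
for c in cv2.findContours(g,0,2)[0]:
    if cv2.contourArea(c)>50:
        (u,v),r=cv2.minEnclosingCircle(c); print("green",u,v,r,ray(K,T,u,v,0.027))
m=(im.max(2)<75).astype(np.uint8)*255; mm=np.zeros_like(m); mm[230:262,190:270]=m[230:262,190:270]
for c in cv2.findContours(mm,0,1)[0]:
    if cv2.contourArea(c)>20:
        x,y,w,h=cv2.boundingRect(c); M=cv2.moments(c); u,v=M['m10']/M['m00'],M['m01']/M['m00']
        P=np.array([ray(K,T,p[0][0],p[0][1],.05)[:2]*1000 for p in c],np.float32)
        print("key",round(u,1),round(v,1),w,h,ray(K,T,u,v,0.05).round(4),cv2.minAreaRect(P))
# from crop t2 (x4, origin 165,140)
def q(a,b,z): return ray(K,T,165+a/4-.375,140+b/4-.375,z).round(4)
print("tray floor corners?",q(312,70,.107),q(312,312,.142))
print("bar ends",q(642,98,.132),q(642,262,.132))
print("tray outer rear top corners",q(568,47,.142),q(574,318,.142))
print("hinge side top corners of tray",q(308,47,.142),q(312,318,.142))
E
python3 - <<'E'
import cv2
im=cv2.imread('pics/top0.png'); cv2.imwrite('pics/bell.png',cv2.resize(im[210:265,100:165],None,fx=8,fy=8,interpolation=2))
cv2.imwrite('pics/sc.png',cv2.resize(cv2.imread('pics/scene0.png')[140:300,210:440],None,fx=3.4,fy=3.4,interpolation=2))
E
```

```text
px [416.9 249.7] xy 439.8 -387.9 len 56.9 29.9 long axis ang 0.781
px [410.4 198.1] xy 583.6 -374.0 len 59.3 29.3 long axis ang -0.79
px [361.9 185.9] xy 616.7 -239.2 len 58.8 30.5 long axis ang 0.344
green 394.3125 227.5 8.446854591369629 [ 0.50067329 -0.32779847  0.027     ]
key 253.0 247.5 9 9 [0.4384 0.0611 0.05  ] ((439.6317138671875, 61.25423812866211), (21.423978805541992, 21.444316864013672), 1.1841351985931396)
key 204.7 248.6 16 16 [0.4337 0.1901 0.05  ] ((433.9324645996094, 189.302001953125), (40.087684631347656, 39.12437057495117), 46.52841567993164)
key 229.0 248.3 7 18 [0.4352 0.1253 0.05  ] ((434.85595703125, 125.3351058959961), (45.621883392333984, 16.06499481201172), 1.6709948778152466)
key 229.1 232.0 14 5 [0.4792 0.1263 0.05  ] ((479.1479187011719, 122.69489288330078), (10.809491157531738, 34.935211181640625), 0.8579033017158508)
tray floor corners? [0.6715 0.0913 0.107 ] [0.5065 0.0848 0.142 ]
bar ends [ 0.65  -0.123  0.132] [ 0.543  -0.1227  0.132 ]
tray outer rear top corners [ 0.68   -0.0743  0.142 ] [ 0.5052 -0.0787  0.142 ]
hinge side top corners of tray [0.6769 0.0917 0.142 ] [0.5027 0.0847 0.142 ]
```

View pics/bell.png

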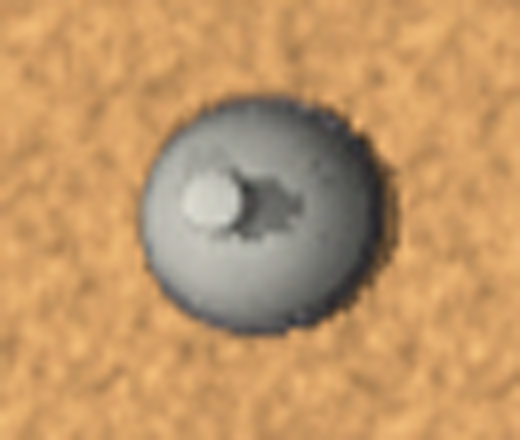

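View pics/sc.png

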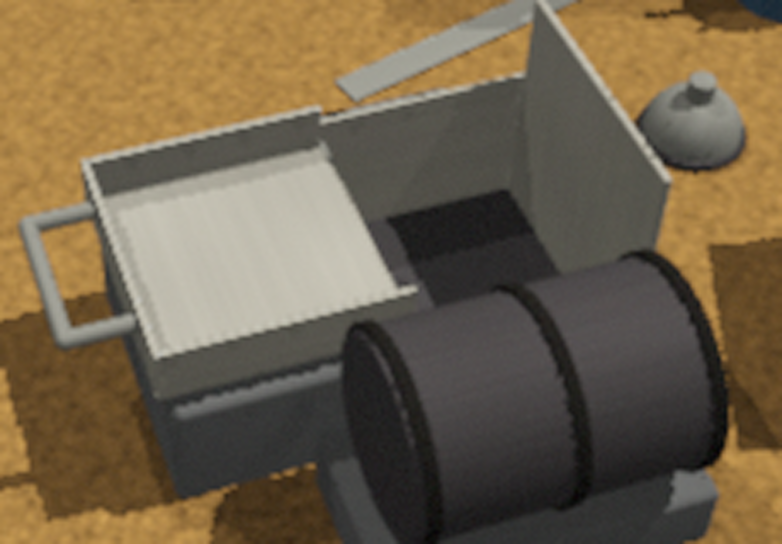

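```bash
python3 - <<'E'
from h import *
im,K,T=snap("top")
print("bell",ray(K,T,126.2,234.6,.058))
im,K,T=snap("scene")
for n,p in dict(bar=(.5965,-.123,.132),mid=(.592,.003,.107),hop=(.59,.087,.01),kb=(.4352,.1253,.05),ks=(.4384,.0611,.05),pw=(.5007,-.3278,.027),b3=(.6167,-.2392,.016),bell=ray(*snap("top")[1:],126.2,234.6,.058)).items():
    print(n,proj(K,T,p).round(1))
go(.44,-.388,.2)
E
```

```text
bell [0.46731187 0.39810788 0.058     ]
bar [222.6 222.9]
mid [280.1 217. ]
hop [314.9 237. ]
kb [310.5 178.3]
ks [286.3 184.2]
pw [131.6 242.4]
b3 [177.5 276. ]
bell [416.  163.6]
shift units [ -6.488 -10.292  -0.221] turn 0
```

Call:
servo_tool([
  [[-0.63,-1,-0.4],0],
  [[-0.63,-1,-0.4],0],
  [[-0.63,-1,-0.4],0],
], grip=-1)

```text
time: 0.65
tool_pos: [0.1607, 0.4426, 0.216]
ee_rot: [3.141, 0.002, 2.903]
wrist_force: [0.1, 0.7, 1.5]
width: 0.0941
```

Call:
servo_tool([
  [[-0.63,-1,0],0],
  [[-0.63,-1,0],0],
  [[-0.63,-1,0],0],
])

```text
time: 0.9
tool_pos: [0.1908, 0.3518, 0.2149]
ee_rot: [-3.141, 0.002, 2.901]
wrist_force: [-0.8, 0.5, 0.7]
width: 0.0943
```

Call:
servo_tool([
  [[-0.63,-1,0],0],
  [[-0.63,-1,0],0],
  [[-0.63,-1,0],0],
])

```text
time: 1.15
tool_pos: [0.2209, 0.2624, 0.2147]
ee_rot: [-3.141, 0.002, 2.9]
wrist_force: [-0.0, 1.2, 0.2]
width: 0.0938
```

Call:
servo_tool([
  [[-0.63,-1,0],0],
  [[-0.63,-1,0],0],
  [[-0.63,-1,0],0],
])

```text
time: 1.4
tool_pos: [0.2513, 0.1725, 0.2146]
ee_rot: [-3.141, 0.002, 2.898]
wrist_force: [0.3, 0.6, 0.3]
width: 0.0942
```

Projecting into the scene view agrees with the objects: bar (222,223), paperweight (131,242), blank 3 (177,276), bell (416,164). I'll carry on.

Call:
servo_tool([
  [[-0.63,-1,0],0],
  [[-0.63,-1,0],0],
  [[-0.63,-1,0],0],
])

```text
time: 1.65
tool_pos: [0.2815, 0.0822, 0.2145]
ee_rot: [-3.14, 0.002, 2.896]
wrist_force: [-0.8, -0.1, 0.8]
width: 0.0941
```

Call:
servo_tool([
  [[-0.63,-1,0],0],
  [[-0.63,-1,0],0],
  [[-0.63,-1,0],0],
])

```text
time: 1.9
tool_pos: [0.3114, -0.0076, 0.2142]
ee_rot: [-3.14, 0.001, 2.897]
wrist_force: [0.3, 0.1, 0.2]
width: 0.0942
```

Call:
servo_tool([
  [[-0.63,-1,0],0],
  [[-0.63,-1,0],0],
  [[-0.63,-1,0],0],
])

```text
time: 2.15
tool_pos: [0.3414, -0.097, 0.2138]
ee_rot: [-3.14, 0.0, 2.898]
wrist_force: [1.0, -0.2, -0.4]
width: 0.0941
```

Call:
servo_tool([
  [[-0.63,-1,0],0],
  [[-0.63,-1,0],0],
  [[-0.63,-1,0],0],
])

```text
time: 2.4
tool_pos: [0.3716, -0.1861, 0.2134]
ee_rot: [-3.141, -0.0, 2.9]
wrist_force: [-0.7, 1.0, -0.1]
width: 0.0939
```

Call:
servo_tool([
  [[-0.63,-1,0],0],
  [[-0.63,-1,0],0],
  [[-0.63,-1,0],0],
])

```text
time: 2.65
tool_pos: [0.4018, -0.2753, 0.2129]
ee_rot: [-3.141, -0.001, 2.901]
wrist_force: [-0.4, 0.9, -0.3]
width: 0.0938
```

Call:
servo_tool([
  [[-0.63,-1,0],0],
  [[-0.63,-1,0],0],
  [[-0.63,-1,0],0],
])

```text
time: 2.9
tool_pos: [0.4319, -0.3645, 0.2123]
ee_rot: [3.141, -0.002, 2.902]
wrist_force: [-0.3, 0.4, -0.7]
width: 0.0939
```

Call:
servo_tool([
  [[0,0,0],0.675],
  [[0,0,0],0.675],
  [[0,0,0],0.675],
  [[0,0,0],0.675],
  [[0,0,0],0.675],
  [[0,0,0],0.675],
  [[0,0,0],0.675],
  [[0,0,0],0.675],
  [[0,0,0],0.675],
])

```text
time: 3.65
tool_pos: [0.4314, -0.3597, 0.2146]
ee_rot: [3.141, -0.001, 1.84]
wrist_force: [0.2, 0.2, 0.1]
width: 0.0943
```

Call:
servo_tool([
  [[0,0,0],0.675],
  [[0,0,0],0.675],
  [[0,0,0],0.675],
  [[0,0,0],0.675],
  [[0,0,0],0.675],
  [[0,0,0],0.675],
  [[0,0,0],0.675],
  [[0,0,0],0.675],
  [[0,0,0],0.675],
])

```text
time: 4.4
tool_pos: [0.4314, -0.3597, 0.2146]
ee_rot: [-3.141, -0.001, 0.779]
wrist_force: [0.6, 0.2, -0.8]
width: 0.094
```

```bash
python3 - <<'E'
from h import *
im,K,T=snap("wrist","pics/w1.png"); st(); findblanks(im,K,T); im,K,T=snap("top","pics/top1.png"); b=findblanks(im,K,T)
E
```

```text
t 4.45 tcp [ 0.4314 -0.3598  0.2146] rpy [-3.141e+00 -1.000e-03  7.790e-01] F [-1.2  0.6 -0.2] w 0.094 q [-0.8   0.11  1.28  0.    1.75 -0.01]
px [306.3 208.8] xy 428.4 -400.0 len 28.3 23.3 long axis ang -0.792
px [306.1 177.4] xy 450.1 -377.5 len 27.3 25.5 long axis ang -0.762
px [416.4  86.1] xy 594.2 -387.3 len 27.2 24.2 long axis ang 0.876
px [381.4  86.4] xy 572.0 -364.5 len 27.1 25.0 long axis ang 0.796
px [415.6 248.2] xy 445.1 -382.7 len 45.7 29.9 long axis ang 0.778
px [410.4 198.1] xy 583.7 -374.0 len 59.3 29.3 long axis ang -0.79
px [361.9 185.4] xy 616.7 -239.2 len 58.9 30.7 long axis ang 0.342
```

View pics/w1.png

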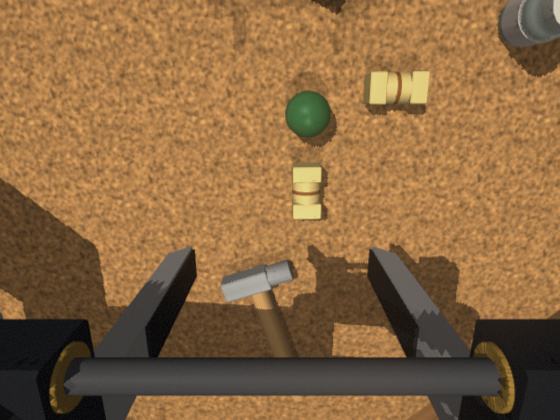

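The wrist view shows blank 1 at about (306,193), with the ball beyond it along the blank's long axis and clear of the jaws. The two views agree within 1 mm.

```bash
python3 - <<'E'
from h import *
go(.4395,-.3885,.006,.78)
E
```

```text
shift units [-0.182  0.325  2.607] turn 0.003
```

Call:
servo_tool([
  [[-0.18,0.325,1],0],
  [[-0.18,0.325,1],0],
  [[-0.18,0.325,1],0],
])

```text
time: 4.75
tool_pos: [0.4363, -0.3873, 0.1258]
ee_rot: [-3.128, -0.0, 0.785]
wrist_force: [-1.5, 0.9, -2.2]
width: 0.0936
```

Call:
servo_tool([
  [[0,0,1],0],
  [[0,0,1],0],
  [[0,0,1],0],
  [[0,0,1],0],
])

```text
time: 5.08
tool_pos: [0.4381, -0.3881, 0.0532]
ee_rot: [-3.136, -0.001, 0.784]
wrist_force: [0.3, 0.6, 0.7]
width: 0.094
```

```bash
python3 - <<'E'
from h import *
im,K,T=snap("wrist","pics/w2.png"); st(); findblanks(im,K,T);go(.4395,-.3885,.006,.78)
E
```

```text
t 5.13 tcp [ 0.4398 -0.3901  0.0561] rpy [ 3.141 -0.     0.784] F [ 0.  -0.4  0.5] w 0.0939 q [-0.82  0.23  1.47  0.    1.45 -0.04]
px [285.6 255.7] xy 428.7 -399.9 len 28.7 24.9 long axis ang -0.785
px [284.8 205.9] xy 450.1 -377.5 len 28.5 25.8 long axis ang -0.766
px [478.8  48.5] xy 593.9 -386.7 len 28.2 24.8 long axis ang 0.848
shift units [ 0.011 -0.017  0.627] turn 0.003
```

View pics/w2.png

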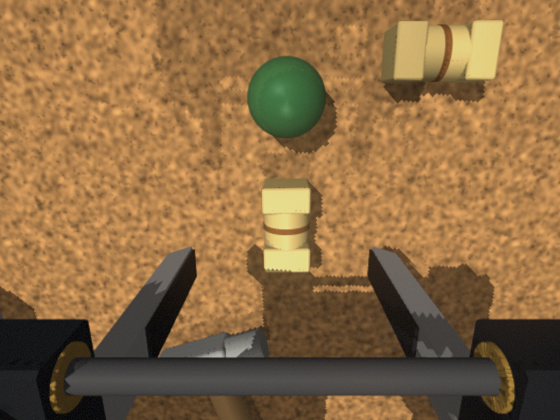

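The blank is centred between the fingers at (286,228). I'll descend and grip.

Call:
servo_tool([
  [[0,0,0.3],0],
  [[0,0,0.62],0],
  [[0,0,0.62],0],
  [[0,0,0.62],0],
])

```text
time: 5.47
tool_pos: [0.44, -0.3908, 0.007]
ee_rot: [3.14, -0.0, 0.784]
wrist_force: [0.6, -0.2, 0.9]
width: 0.0938
```

Call:
servo_tool([
  [[0,0,0],0],
  [[0,0,0],0],
  [[0,0,0],0],
  [[0,0,0],0],
  [[0,0,0],0],
  [[0,0,0],0],
  [[0,0,0],0],
  [[0,0,0],0],
], grip=1)

```text
time: 6.13
tool_pos: [0.439, -0.3902, 0.0046]
ee_rot: [-3.141, -0.0, 0.783]
wrist_force: [0.4, -0.1, -0.2]
width: 0.0442
```

Call:
servo_tool([
  [[0,0,-0.5],0],
  [[0,0,-1],0],
  [[0,0,-1],0],
  [[0,0,-1],0],
])

```text
time: 6.47
tool_pos: [0.4408, -0.3921, 0.0886]
ee_rot: [3.134, 0.0, 0.783]
wrist_force: [-0.1, 0.3, -0.9]
width: 0.0174
```

Call:
servo_tool([
  [[0,0,-0.5],0],
  [[0,0,-1],0],
  [[0,0,-1],0],
  [[0,0,-1],0],
])

```text
time: 6.8
tool_pos: [0.44, -0.3912, 0.1668]
ee_rot: [3.137, 0.0, 0.783]
wrist_force: [0.2, -0.8, -0.2]
width: 0.0005
```

```bash
python3 - <<'E'
from h import *
im,K,T=snap("wrist","pics/w3.png"); st()
a=.035
R=np.array([[np.cos(a),-np.sin(a)],[np.sin(a),np.cos(a)]])
mid=np.array([.592,.003])
for x,y in [(-.035,-.038),(.035,-.038),(0,.035)]: print(mid+R@[x,y])
E
```

```text
t 6.85 tcp [ 0.4391 -0.3902  0.1643] rpy [-3.142 -0.     0.783] F [-0.2 -0.2 -0.3] w 0.0004 q [-0.82  0.17  1.31  0.    1.66 -0.04]
[ 0.55835116 -0.03620148]
[ 0.62830829 -0.03375198]
[0.59077525 0.03797856]
```

View pics/w3.png

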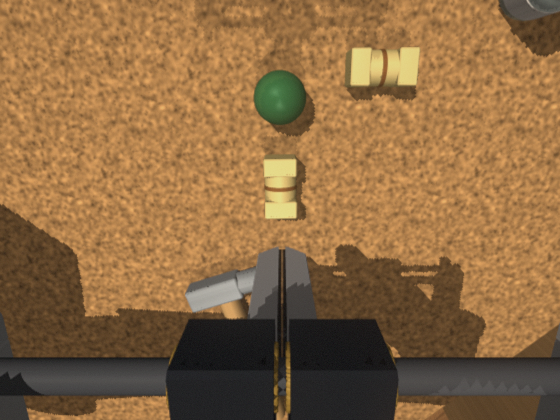

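The grip closed too slowly: the fingers were still at 44 mm when I lifted. The blank is untouched at (281,187). I'll reopen and repeat with a longer close.

Call:
servo_tool([
  [[0,0,0],0],
  [[0,0,0],0],
  [[0,0,0],0],
  [[0,0,0],0],
  [[0,0,0],0],
  [[0,0,0],0],
  [[0,0,0],0],
  [[0,0,0],0],
  [[0,0,0.5],0],
  [[0,0,1],0],
  [[0,0,1],0],
  [[0,0,1],0],
], grip=-0.6)

```text
time: 7.85
tool_pos: [0.4373, -0.3883, 0.0817]
ee_rot: [-3.134, -0.0, 0.783]
wrist_force: [0.6, -1.0, 0.8]
width: 0.0745
```

Call:
servo_tool([
  [[0,0,0.5],0],
  [[0,0,0.98],0],
  [[0,0,0.98],0],
  [[0,0,0.98],0],
  [[0,0,0.98],0],
])

```text
time: 8.27
tool_pos: [0.4411, -0.3924, 0.0103]
ee_rot: [3.136, 0.0, 0.783]
wrist_force: [-0.0, 0.4, 0.3]
width: 0.0753
```

Call:
servo_tool([
  [[0,0,0],0],
  [[0,0,0],0],
  [[0,0,0],0],
  [[0,0,0],0],
  [[0,0,0],0],
  [[0,0,0],0],
  [[0,0,0],0],
  [[0,0,0],0],
  [[0,0,0],0],
  [[0,0,0],0],
  [[0,0,0],0],
  [[0,0,0],0],
], grip=1)

```text
time: 9.27
tool_pos: [0.4395, -0.3906, 0.0088]
ee_rot: [3.14, -0.0, 0.783]
wrist_force: [-2.8, 2.3, 8.9]
width: 0.0011
```

```bash
python3 - <<'E'
from h import *
im,K,T=snap("wrist","pics/w4.png"); st()
im,K,T=snap("scene"); crop(im,60,180,220,320,4,"pics/s4.png")
E
```

```text
t 9.32 tcp [ 0.4395 -0.3906  0.0088] rpy [ 3.14  -0.     0.783] F [-1.7  3.   9.3] w 0.0005 q [-0.82  0.26  1.52  0.    1.36 -0.04]
```

View pics/w4.png

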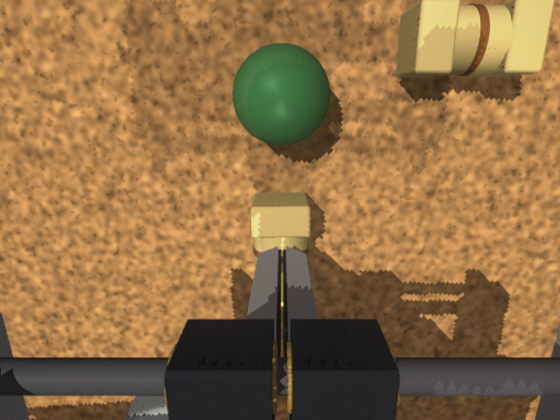

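View pics/s4.png

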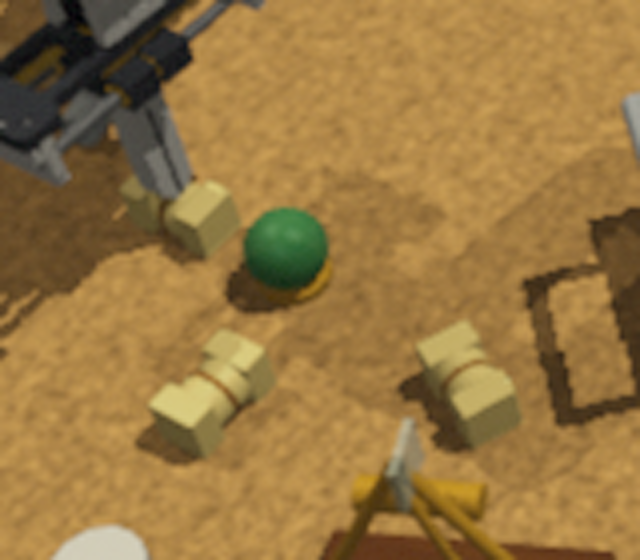

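```bash
python3 - <<'E'
from h import *
im,K,T=snap("scene")
for z in (.0088,.032): print(proj(K,T,(.4395,-.3906,z)))
cv2.imwrite("pics/s5.png",cv2.resize(im[190:260,60:160],None,fx=7,fy=7,interpolation=2))
im,K,T=snap("wrist")
findblanks(im,K,T)
for z in (.0088,.032): print(proj(K,T,(.4395,-.3906,z)))
E
```

```text
[104.8955884  234.06383355]
[102.28337351 227.62588152]
px [255.9 224.5] xy 444.1 -364.9 len 13.4 3.7 long axis ang 0.765
px [522.4  33. ] xy 593.9 -386.4 len 28.3 25.5 long axis ang 0.796
px [444.8  19.4] xy 576.3 -357.4 len 26.6 17.6 long axis ang -0.502
[283.54177875 244.7468595 ]
[283.82450947 261.17515146]
```

View pics/s5.png

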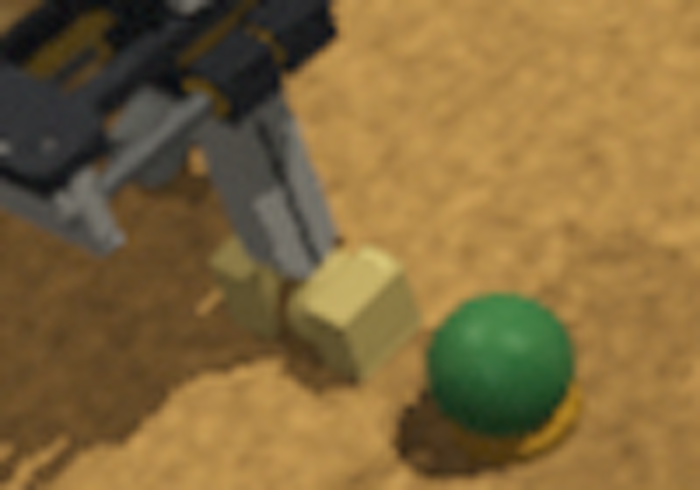

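Call:
servo_tool([
  [[0,0,-0.2],0],
  [[0,0,-0.5],0],
  [[0,0,-0.7],0],
  [[0,0,-0.7],0],
  [[0,0,-0.7],0],
  [[0,0,-0.7],0],
])

```text
time: 9.97
tool_pos: [0.4385, -0.3896, 0.0609]
ee_rot: [-3.14, -0.0, 0.783]
wrist_force: [-0.4, 0.1, -1.1]
width: 0.0004
```

```bash
python3 - <<'E'
from h import *
im,K,T=snap("scene")
cv2.imwrite("pics/s6.png",cv2.resize(im[170:260,60:160],None,fx=6,fy=6,interpolation=2))
im,K,T=snap("wrist","pics/w6.png")
findblanks(im,K,T)
E
```

```text
px [280.7 242.9] xy 431.4 -394.4 len 26.5 13.9 long axis ang -0.754
px [282.8 202.9] xy 449.6 -377.1 len 28.7 25.1 long axis ang -0.787
px [470.3  48.5] xy 593.7 -386.6 len 28.1 24.3 long axis ang 0.842
```

View pics/s6.png

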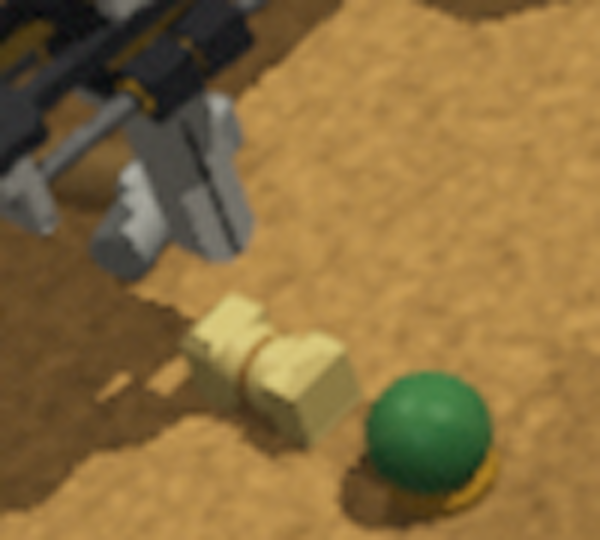

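View pics/w6.png

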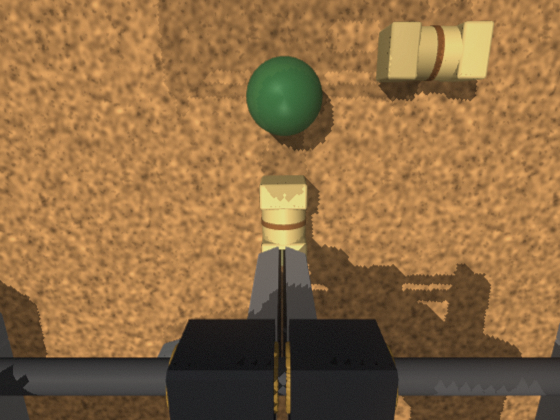

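```bash
python3 - <<'E'
from h import *
o=st()
im,K,T=snap("scene")
print(proj(K,T,o["tool_pos"]), proj(K,T,o["tool_pos"]+[0,0,.02]))
im,K,T=snap("wrist")
print(proj(K,T,o["tool_pos"]),proj(K,T,o["tool_pos"]+[0,0,.02]))
g=cv2.cvtColor(im,cv2.COLOR_BGR2GRAY); print(g[240:275:2,262],g[240:275:2,300])
im,K,T=snap("top"); print(proj(K,T,o["tool_pos"]))
cv2.imwrite("pics/t6.png",cv2.resize(im[190:290,370:470],None,fx=6,fy=6,interpolation=2))
E
```

```text
t 10.07 tcp [ 0.4382 -0.3893  0.0602] rpy [-3.138 -0.     0.783] F [-0.6 -0.3 -0.3] w 0.0007 q [-0.82  0.22  1.46  0.    1.46 -0.04]
[ 99.56151778 219.03720427] [ 97.17742553 213.13800762]
[283.52348329 244.67174651] [283.57614763 258.59830849]
[136 125 157 194 194 194 138 106 107 106 106 106 104 105 104 105 104 104] [116 118 187 215 170 123 108 105 105 106 104 103 106 105 103 104 102 104]
[421.26082202 249.67648207]
```

View pics/t6.png

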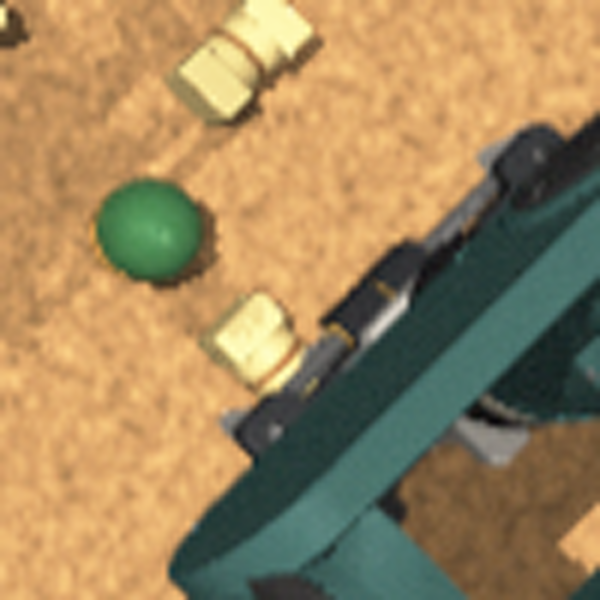

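The scene view puts the shut tips about 20 mm above the reported TCP: tip seen at (96,212), TCP projects to (99.6,219). The 9 N contact at reported z 0.0088 also fits tips resting on the blank's 32 mm top. So the tips seem about 23 mm higher than reported, and I'll descend with open jaws, feeling for the table.

Call:
servo_tool([
  [[0,0,0],0],
  [[0,0,0],0],
  [[0,0,0],0],
  [[0,0,0],0],
  [[0,0,0],0],
  [[0,0,0],0],
  [[0,0,0],0],
  [[0,0,0],0],
  [[0,0,0],0],
  [[0,0,0],0],
  [[0,0,0],0],
  [[0,0,0],0],
], grip=-0.6)

```text
time: 11.22
tool_pos: [0.4391, -0.3902, 0.0622]
ee_rot: [-3.142, -0.0, 0.783]
wrist_force: [-0.4, -0.3, -0.6]
width: 0.0741
```

Call:
servo_tool([
  [[0,0,0.35],0],
  [[0,0,0.65],0],
  [[0,0,0.65],0],
  [[0,0,0.65],0],
])

```text
time: 11.55
tool_pos: [0.438, -0.3891, 0.0087]
ee_rot: [-3.137, -0.0, 0.783]
wrist_force: [0.4, -0.8, 1.2]
width: 0.075
```

Call:
servo_tool([
  [[0,0,0.06],0],
  [[0,0,0.06],0],
  [[0,0,0.06],0],
])

```text
time: 11.8
tool_pos: [0.4397, -0.3909, 0.0068]
ee_rot: [3.139, 0.0, 0.783]
wrist_force: [0.5, -0.2, -0.3]
width: 0.0753
```

```bash
python3 - <<'E'
from h import *
o=st()
im,K,T=snap("scene","pics/scene7.png")
cv2.imwrite("pics/s7.png",cv2.resize(im[170:270,50:170],None,fx=6,fy=6,interpolation=2))
snap("wrist","pics/w7.png")
E
```

```text
t 11.8 tcp [ 0.4397 -0.3909  0.0068] rpy [3.139 0.    0.783] F [ 0.5 -0.2 -0.3] w 0.0753 q [-0.82  0.27  1.52  0.    1.35 -0.04]
```

View pics/s7.png

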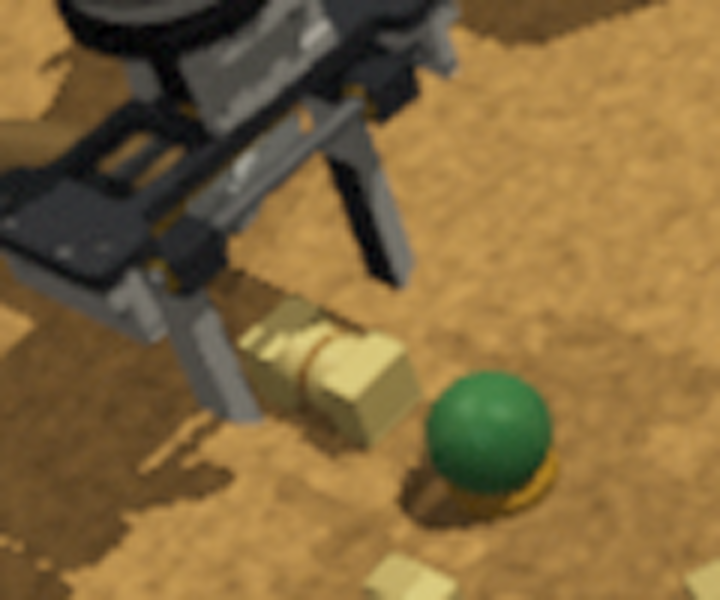

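View pics/w7.png

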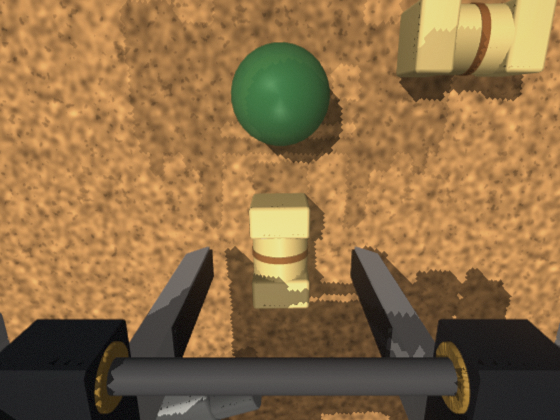

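```bash
python3 - <<'E'
from h import *
o=robot.get_obs(); p=o["tool_pos"]; y=np.array([np.sin(.783),-np.cos(.783),0]); x=np.array([np.cos(.783),np.sin(.783),0])
for nm in ("scene","wrist"):
  im,K,T=snap(nm)
  for s in (-.044,.044):
    for dz in (0,.012,.024):
      print(nm,s,dz,proj(K,T,p+s*y+[0,0,dz]).round(1),(proj(K,T,p+s*y+[0,0,dz])-(50,170))*6 if nm=="scene" else "")
E
```

```text
scene -0.044 0 [117.6 222.7] [405.88336268 316.33831466]
scene -0.044 0.012 [116.4 219.4] [398.55462231 296.46415351]
scene -0.044 0.024 [115.2 216.1] [391.1216403  276.30730872]
scene 0.044 0 [ 91.8 247.2] [250.7683624  463.46568777]
scene 0.044 0.012 [ 90.3 244. ] [241.96246005 443.77683023]
scene 0.044 0.024 [ 88.8 240.6] [233.02558647 423.79513796]
wrist -0.044 0 [211.3 244.9] 
wrist -0.044 0.012 [207.4 253. ] 
wrist -0.044 0.024 [203.1 262. ] 
wrist 0.044 0 [356.4 244.8] 
wrist 0.044 0.012 [360.6 252.9] 
wrist 0.044 0.024 [365.3 261.9]
```

Both tips in the scene image match a true height about 20 mm above the reported one. I'll go lower, to reported z of about -0.013.

Call:
servo_tool([
  [[0,0,0.1],0],
  [[0,0,0.1],0],
  [[0,0,0.1],0],
])

```text
time: 12.25
tool_pos: [0.4386, -0.3896, -0.0035]
ee_rot: [-3.14, -0.0, 0.783]
wrist_force: [0.3, 0.4, -0.2]
width: 0.0752
```

Call:
servo_tool([
  [[0,0,0.1],0],
  [[0,0,0.1],0],
  [[0,0,0.1],0],
])

```text
time: 12.5
tool_pos: [0.4385, -0.3897, -0.0116]
ee_rot: [-3.14, -0.0, 0.783]
wrist_force: [0.2, -0.7, 0.3]
width: 0.0752
```

Call:
servo_tool([
  [[0,0,0],0],
  [[0,0,0],0],
  [[0,0,0],0],
  [[0,0,0],0],
  [[0,0,0],0],
  [[0,0,0],0],
  [[0,0,0],0],
  [[0,0,0],0],
  [[0,0,0],0],
  [[0,0,0],0],
  [[0,0,0],0],
  [[0,0,0],0],
], grip=1)

```text
time: 13.5
tool_pos: [0.4391, -0.3903, -0.0105]
ee_rot: [3.142, -0.0, 0.783]
wrist_force: [-0.8, 0.5, 0.5]
width: 0.0311
```

Gripped at 31 mm. I'll lift and turn for the tray.

Call:
servo_tool([
  [[0,0,-0.3],0],
  [[0,0,-0.7],0],
  [[0,0,-1],0],
  [[0,0,-1],0],
])

```text
time: 13.83
tool_pos: [0.4419, -0.3932, 0.076]
ee_rot: [3.13, 0.0, 0.783]
wrist_force: [-0.4, -0.4, 1.3]
width: 0.0313
```

Call:
servo_tool([
  [[0,0,-0.4],0],
  [[0,0,-0.8],0],
  [[0,0,-1],0],
  [[0,0,-1],0],
])

```text
time: 14.17
tool_pos: [0.4407, -0.392, 0.1537]
ee_rot: [3.133, 0.0, 0.783]
wrist_force: [0.2, -0.1, -0.4]
width: 0.0307
```

Call:
servo_tool([
  [[0,0,-0.25],-0.08],
  [[0,0,-0.25],-0.16],
  [[0,0,-0.25],-0.24],
  [[0,0,-0.25],-0.32],
  [[0,0,-0.25],-0.4],
  [[0,0,-0.25],-0.48],
  [[0,0,-0.25],-0.524],
  [[0,0,-0.25],-0.524],
  [[0,0,-0.25],-0.524],
])

```text
time: 14.92
tool_pos: [0.4384, -0.3896, 0.1669]
ee_rot: [-3.139, -0.003, 1.604]
wrist_force: [0.5, 0.3, -0.2]
width: 0.0309
```

```bash
python3 - <<'E'
from h import *
st(); go(.558,-.036,.17,1.606)
snap("wrist","pics/w8.png")
E
```

```text
t 14.92 tcp [ 0.4384 -0.3896  0.1669] rpy [-3.139e+00 -3.000e-03  1.604e+00] F [ 0.5  0.3 -0.2] w 0.0309 q [-0.82  0.18  1.3   0.    1.67 -0.86]
shift units [ 4.367  1.641 -0.03 ] turn -0.001
```

View pics/w8.png

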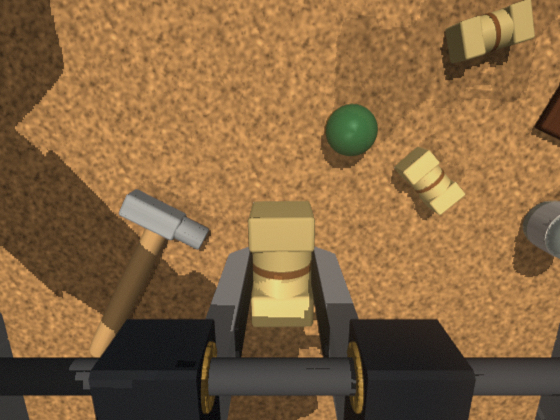

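The blank is held firmly at (281,265). I'll carry it to slot A.

Call:
servo_tool([
  [[0.5,0.2,0],0],
  [[1,0.41,0],0],
  [[1,0.41,0],0],
  [[1,0.41,0],0],
])

```text
time: 15.3
tool_pos: [0.4696, -0.3071, 0.1691]
ee_rot: [-3.141, -0.0, 1.609]
wrist_force: [-0.9, 0.5, -0.7]
width: 0.0312
```

Call:
servo_tool([
  [[0.5,0.2,0],0],
  [[1,0.41,0],0],
  [[1,0.41,0],0],
  [[1,0.41,0],0],
])

```text
time: 15.63
tool_pos: [0.4993, -0.2273, 0.1692]
ee_rot: [-3.141, 0.0, 1.608]
wrist_force: [-0.4, -0.3, -0.3]
width: 0.0309
```

Call:
servo_tool([
  [[0.5,0.2,0],0],
  [[1,0.41,0],0],
  [[1,0.41,0],0],
  [[1,0.41,0],0],
])

```text
time: 15.97
tool_pos: [0.5291, -0.1471, 0.1691]
ee_rot: [-3.141, 0.001, 1.608]
wrist_force: [0.4, -0.7, -0.4]
width: 0.0306
```

Call:
servo_tool([
  [[0.5,0.2,0],0],
  [[1,0.41,0],0],
  [[1,0.41,0],0],
  [[1,0.41,0],0],
  [[1,0.41,0],0],
])

```text
time: 16.38
tool_pos: [0.5585, -0.0681, 0.1691]
ee_rot: [-3.141, 0.002, 1.604]
wrist_force: [-0.0, 0.0, -0.8]
width: 0.0308
```

```bash
python3 - <<'E'
from h import *
st(); go(.558,-.036,.099,1.606)
snap("wrist","pics/w9.png")
E
```

```text
t 16.38 tcp [ 0.5585 -0.0681  0.1691] rpy [-3.141e+00  2.000e-03  1.604e+00] F [-0.   0.  -0.8] w 0.0308 q [-0.22  0.12  1.36 -0.    1.66 -0.25]
shift units [0.402 0.007 0.876] turn -0.001
```

View pics/w9.png

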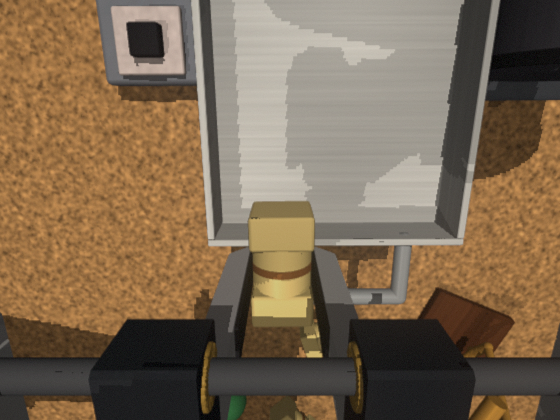

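```bash
python3 - <<'E'
from h import *
im,K,T=snap("wrist")
for u,v in [(210,243),(463,243)]: print(ray(K,T,u,v,.142))
for u,v in [(220,224),(436,222)]: print("floor",ray(K,T,u,v,.107))
print("bar",ray(K,T,370,297,.138))
for u,v in [(163,40)]: print("sq",ray(K,T,146,38,.05))
E
```

```text
[ 0.50802544 -0.07887579  0.142     ]
[ 0.68180904 -0.07316582  0.142     ]
floor [ 0.50915408 -0.07729907  0.107     ]
floor [ 0.67711023 -0.07014094  0.107     ]
bar [ 0.62349859 -0.11941038  0.138     ]
sq [0.44176409 0.06150071 0.05      ]
```

Call:
servo_tool([
  [[0.2,0,0],0],
  [[0.4,0,0],0],
  [[0.4,0,0.3],0],
  [[0.4,0,0.6],0],
  [[0.4,0,0.8],0],
  [[0.4,0,0.86],0],
  [[0.4,0,0.86],0],
  [[0.4,0,0.86],0],
])

```text
time: 17.15
tool_pos: [0.558, -0.035, 0.1014]
ee_rot: [3.141, 0.0, 1.605]
wrist_force: [-0.5, 0.7, -0.5]
width: 0.0308
```

Call:
servo_tool([
  [[0,0,0.03],0],
  [[0,0,0.03],0],
  [[0,0,0.03],0],
  [[0,0,0.03],0],
  [[0,0,0.03],0],
  [[0,0,0.03],0],
], grip=-0.05)

```text
time: 17.65
tool_pos: [0.5579, -0.0338, 0.0986]
ee_rot: [3.141, 0.0, 1.606]
wrist_force: [-0.2, 0.5, 0.2]
width: 0.0492
```

Call:
servo_tool([
  [[0,0,-0.3],0],
  [[0,0,-0.7],0],
  [[0,0,-1],0],
  [[0,0,-1],0],
])

```text
time: 17.98
tool_pos: [0.5608, -0.0342, 0.1851]
ee_rot: [3.13, 0.002, 1.607]
wrist_force: [-0.7, -0.2, 1.0]
width: 0.0493
```

```bash
python3 - <<'E'
from h import *
snap("wrist","pics/w10.png"); im,K,T=snap("top","pics/top10.png"); findblanks(im,K,T)
st()
E
```

```text
px [425.7 192.6] xy 599.4 -417.5 len 57.9 29.3 long axis ang -0.792
px [362.5 185.5] xy 616.6 -239.1 len 59.1 29.8 long axis ang 0.33
px [247.2  92.1] xy 885.2 88.9 len 172.1 6.1 long axis ang -1.549
t 18.08 tcp [ 0.5584 -0.0339  0.1795] rpy [3.139e+00 1.000e-03 1.607e+00] F [0.7 0.6 0.1] w 0.0496 q [-0.16  0.11  1.36  0.    1.68 -0.2 ]
```

View pics/w10.png

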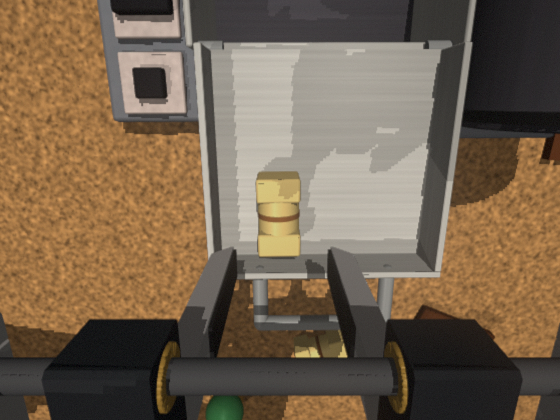

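Blank 1 lies in the tray at wrist (279,213). The top view shows blank 2 was knocked to (0.599,-0.4175), so I'll take that one next.

```bash
python3 - <<'E'
from h import *
im,K,T=snap("top")
print("bottle base",ray(K,T,425,157,0), "top",ray(K,T,430,146,.06))
go(.5994,-.4175,.17,2.352)
E
```

```text
bottle base [ 0.71149407 -0.43078396  0.        ] top [ 0.72612273 -0.42410055  0.06      ]
shift units [-4.813  0.353  0.095] turn -0.475
```

Call:
servo_tool([
  [[-0.5,0.07,0],0],
  [[-0.96,0.07,0],0],
  [[-0.96,0.07,0],0],
  [[-0.96,0.07,0],0],
], grip=-0.8)

```text
time: 18.47
tool_pos: [0.5648, -0.1116, 0.1754]
ee_rot: [-3.137, -0.002, 1.603]
wrist_force: [0.1, -0.4, -0.8]
width: 0.0724
```

Call:
servo_tool([
  [[-0.5,0.07,0],0],
  [[-0.96,0.07,0],0],
  [[-0.96,0.07,0],0],
])

```text
time: 18.72
tool_pos: [0.5735, -0.1912, 0.1759]
ee_rot: [-3.138, 0.001, 1.602]
wrist_force: [-0.3, -0.1, -0.3]
width: 0.0844
```

Call:
servo_tool([
  [[-0.5,0.07,0],0],
  [[-0.96,0.07,0],0],
  [[-0.96,0.07,0],0],
])

```text
time: 18.97
tool_pos: [0.5816, -0.2678, 0.1756]
ee_rot: [-3.138, 0.001, 1.602]
wrist_force: [-0.0, 0.2, -1.0]
width: 0.0845
```

Call:
servo_tool([
  [[-0.5,0.07,0],0],
  [[-0.96,0.07,0],0],
  [[-0.96,0.07,0],0],
])

```text
time: 19.22
tool_pos: [0.5898, -0.3442, 0.1749]
ee_rot: [-3.138, 0.0, 1.601]
wrist_force: [-0.5, 0.1, -0.3]
width: 0.0845
```

Call:
servo_tool([
  [[-0.5,0.07,0],-0.08],
  [[-0.96,0.07,0],-0.16],
  [[-0.96,0.07,0],-0.24],
  [[-0.96,0.07,0],-0.32],
  [[-0.96,0.07,0],-0.4],
  [[-0.96,0.07,0],-0.475],
  [[-0.96,0.07,0],-0.475],
  [[-0.96,0.07,0],-0.475],
  [[-0.96,0.07,0],-0.475],
])

```text
time: 19.97
tool_pos: [0.5996, -0.4153, 0.1777]
ee_rot: [3.141, -0.001, 2.351]
wrist_force: [0.7, 0.1, -0.0]
width: 0.0847
```

```bash
python3 - <<'E'
from h import *
im,K,T=snap("wrist","pics/w11.png"); findblanks(im,K,T)
st(); go(.5994,-.4175,-.0105,2.352)
E
```

```text
px [279.9 209.9] xy 610.4 -430.5 len 27.5 23.2 long axis ang 0.78
px [280.1 175.2] xy 588.4 -408.1 len 28.5 25.1 long axis ang 0.78
px [431.2  67.9] xy 615.8 -240.3 len 56.9 29.0 long axis ang 0.336
t 20.02 tcp [ 0.5995 -0.4156  0.178 ] rpy [ 3.141e+00 -1.000e-03  2.351e+00] F [ 0.2 -0.1  0.5] w 0.0846 q [-0.68  0.51  0.85  0.    1.78 -1.46]
shift units [-0.018 -0.019  2.356] turn -0.0
```

View pics/w11.png

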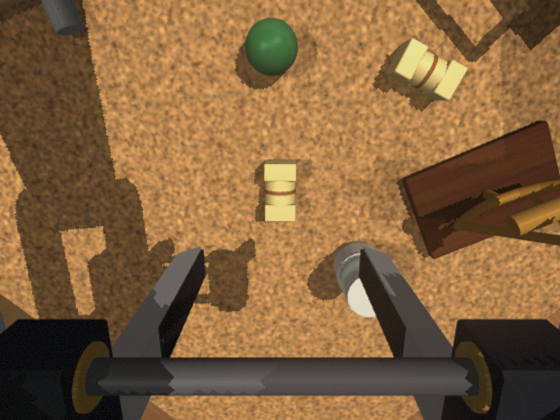

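The blank is centred at (280,192) and the bottle at (360,275) is outside the fingers' footprint. I'll descend.

Call:
servo_tool([
  [[-0.03,-0.02,0.4],0],
  [[-0.03,-0.02,0.8],0],
  [[-0.03,-0.02,1],0],
  [[-0.03,-0.02,1],0],
])

```text
time: 20.35
tool_pos: [0.5973, -0.4169, 0.0914]
ee_rot: [-3.141, -0.011, 2.351]
wrist_force: [0.0, -0.2, -0.4]
width: 0.0844
```

Call:
servo_tool([
  [[0,0,0.4],0],
  [[0,0,0.8],0],
  [[0,0,1],0],
  [[0,0,1],0],
  [[0,0,1],0],
])

```text
time: 20.77
tool_pos: [0.5999, -0.4192, 0.0185]
ee_rot: [3.142, -0.001, 2.352]
wrist_force: [0.9, 0.2, -0.0]
width: 0.0847
```

Call:
servo_tool([
  [[0,0,0.2],0],
  [[0,0,0.3],0],
  [[0,0,0.36],0],
  [[0,0,0.36],0],
  [[0,0,0.36],0],
])

```text
time: 21.18
tool_pos: [0.6002, -0.4196, -0.0097]
ee_rot: [3.141, 0.001, 2.352]
wrist_force: [0.5, 0.3, 0.4]
width: 0.0845
```

Call:
servo_tool([
  [[0,0,0],0],
  [[0,0,0],0],
  [[0,0,0],0],
  [[0,0,0],0],
  [[0,0,0],0],
  [[0,0,0],0],
  [[0,0,0],0],
  [[0,0,0],0],
  [[0,0,0],0],
  [[0,0,0],0],
  [[0,0,0],0],
  [[0,0,0],0],
], grip=1)

```text
time: 22.18
tool_pos: [0.5999, -0.4194, -0.0106]
ee_rot: [3.141, -0.0, 2.352]
wrist_force: [0.4, 0.4, 0.2]
width: 0.0307
```

Call:
servo_tool([
  [[0,0,-0.3],0],
  [[0,0,-0.7],0],
  [[0,0,-1],0],
  [[0,0,-1],0],
])

```text
time: 22.52
tool_pos: [0.6029, -0.4219, 0.0774]
ee_rot: [3.14, 0.012, 2.352]
wrist_force: [0.1, -0.3, 0.2]
width: 0.0309
```

Call:
servo_tool([
  [[0,0,-0.4],0],
  [[0,0,-0.8],0],
  [[0,0,-1],0],
  [[0,0,-1],0],
])

```text
time: 22.85
tool_pos: [0.6016, -0.4209, 0.1548]
ee_rot: [3.141, 0.009, 2.352]
wrist_force: [0.9, -0.5, 1.1]
width: 0.0308
```

Call:
servo_tool([
  [[0,0,-0.3],0.08],
  [[0,0,-0.3],0.16],
  [[0,0,-0.3],0.24],
  [[0,0,-0.3],0.32],
  [[0,0,-0.3],0.4],
  [[0,0,-0.3],0.475],
  [[0,0,-0.3],0.475],
  [[0,0,-0.3],0.475],
  [[0,0,-0.3],0.475],
])

```text
time: 23.6
tool_pos: [0.5994, -0.4191, 0.1716]
ee_rot: [-3.14, -0.002, 1.609]
wrist_force: [-0.2, -0.1, -0.8]
width: 0.0311
```

```bash
python3 - <<'E'
from h import *
st(); go(.628,-.034,.17,1.606)
snap("wrist","pics/w12.png")
E
```

```text
t 23.6 tcp [ 0.5994 -0.4191  0.1716] rpy [-3.140e+00 -2.000e-03  1.609e+00] F [-0.2 -0.1 -0.8] w 0.0311 q [-0.69  0.51  0.86  0.    1.78 -0.73]
shift units [4.797 0.54  0.027] turn 0.002
```

View pics/w12.png

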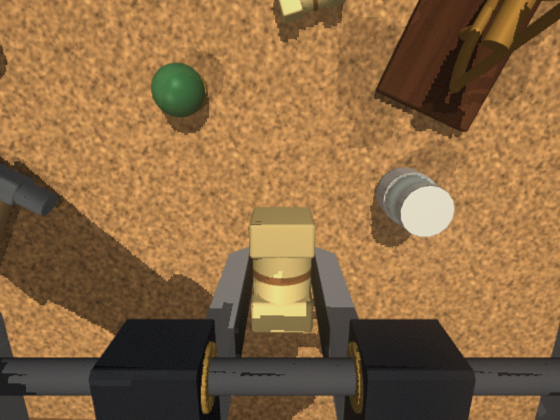

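Held at (281,268). I'll carry it to slot B.

Call:
servo_tool([
  [[0.5,0.1,0],0],
  [[0.96,0.11,0],0],
  [[0.96,0.11,0],0],
  [[0.96,0.11,0],0],
])

```text
time: 23.98
tool_pos: [0.6062, -0.3404, 0.1737]
ee_rot: [3.142, 0.0, 1.61]
wrist_force: [-0.4, -0.1, -1.5]
width: 0.0307
```

Call:
servo_tool([
  [[0.5,0.1,0],0],
  [[0.96,0.11,0],0],
  [[0.96,0.11,0],0],
  [[0.96,0.11,0],0],
])

```text
time: 24.32
tool_pos: [0.6124, -0.2649, 0.174]
ee_rot: [3.141, 0.001, 1.609]
wrist_force: [0.7, -0.5, -0.3]
width: 0.0309
```

Call:
servo_tool([
  [[0.5,0.1,0],0],
  [[0.96,0.11,0],0],
  [[0.96,0.11,0],0],
  [[0.96,0.11,0],0],
])

```text
time: 24.65
tool_pos: [0.6185, -0.1888, 0.1739]
ee_rot: [3.141, 0.001, 1.608]
wrist_force: [0.0, -0.7, -0.3]
width: 0.0308
```

Call:
servo_tool([
  [[0.5,0.1,0],0],
  [[0.96,0.11,0],0],
  [[0.96,0.11,0],0],
  [[0.96,0.11,0],0],
])

```text
time: 24.98
tool_pos: [0.6246, -0.1122, 0.1736]
ee_rot: [3.141, 0.001, 1.607]
wrist_force: [-0.4, -0.7, -0.8]
width: 0.0309
```

Call:
servo_tool([
  [[0.5,0.1,0],0],
  [[0.96,0.11,0],0],
  [[0.96,0.11,0],0],
  [[0.96,0.11,0],0],
  [[0.96,0.11,0],0],
])

```text
time: 25.4
tool_pos: [0.6305, -0.0366, 0.1734]
ee_rot: [3.142, 0.002, 1.604]
wrist_force: [-0.3, -0.6, -0.6]
width: 0.031
```

```bash
python3 - <<'E'
from h import *
st(); go(.628,-.034,.0985,1.606)
snap("wrist","pics/w13.png")
E
```

```text
t 25.4 tcp [ 0.6305 -0.0366  0.1734] rpy [3.142e+00 2.000e-03 1.604e+00] F [-0.3 -0.6 -0.6] w 0.031 q [-0.15  0.27  1.17 -0.    1.69 -0.18]
shift units [ 0.036 -0.03   0.936] turn -0.001
```

View pics/w13.png

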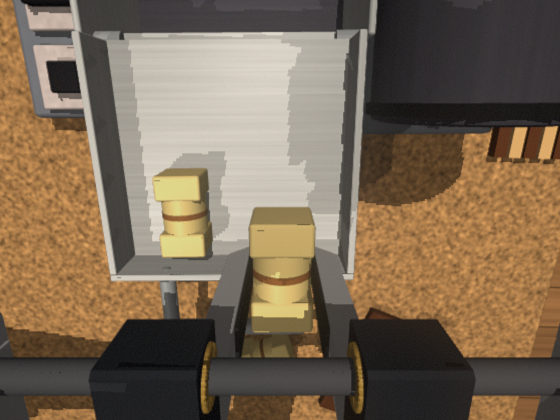

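Blank 1 is at (184,212) and the held blank is clear to its right. I'll lower and release.

Call:
servo_tool([
  [[0.03,-0.03,0.3],0],
  [[0.03,-0.03,0.6],0],
  [[0.03,-0.03,0.85],0],
  [[0.03,-0.03,0.93],0],
  [[0.03,-0.03,0.93],0],
  [[0.03,-0.03,0.93],0],
])

```text
time: 25.95
tool_pos: [0.628, -0.0335, 0.0993]
ee_rot: [3.141, 0.0, 1.604]
wrist_force: [0.3, -0.4, -0.1]
width: 0.0311
```

Call:
servo_tool([
  [[0,0,0],0],
  [[0,0,0],0],
  [[0,0,0],0],
  [[0,0,0],0],
  [[0,0,0],0],
  [[0,0,0],0],
], grip=-0.05)

```text
time: 26.45
tool_pos: [0.6278, -0.0317, 0.0992]
ee_rot: [3.141, -0.0, 1.607]
wrist_force: [-0.4, -0.1, 0.1]
width: 0.0494
```

Call:
servo_tool([
  [[0,0,-0.3],0],
  [[0,0,-0.7],0],
  [[0,0,-1],0],
  [[0,0,-1],0],
  [[0,0,-1],0],
])

```text
time: 26.87
tool_pos: [0.6289, -0.0318, 0.1814]
ee_rot: [3.137, 0.001, 1.606]
wrist_force: [-0.4, -1.2, -0.8]
width: 0.0495
```

```bash
python3 - <<'E'
from h import *
snap("wrist","pics/w14.png"); im,K,T=snap("top","pics/top14.png"); findblanks(im,K,T,roi=(300,100,500,300))
st(); go(.6165,-.2395,.18,.335)
E
```

```text
t 26.97 tcp [ 0.6271 -0.0316  0.1776] rpy [-3.139 -0.     1.606] F [-0.  -0.2 -0.3] w 0.0495 q [-0.14  0.26  1.18  0.    1.7  -0.18]
shift units [-2.592 -0.225 -0.031] turn 0.809
```

View pics/w14.png

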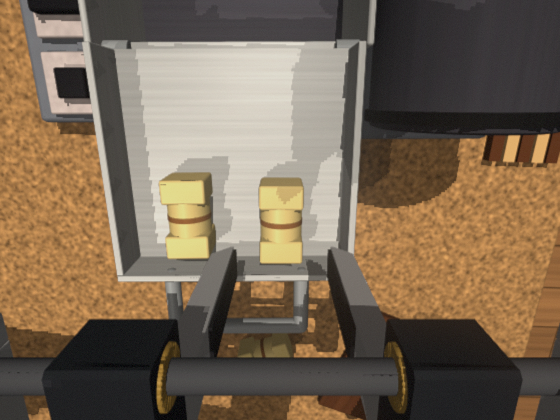

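Two blanks are now in the tray at (188,215) and (281,220). Next is blank 3.

Call:
servo_tool([
  [[-0.5,-0.07,0],0],
  [[-0.86,-0.07,0],0],
  [[-0.86,-0.07,0],0],
  [[-0.86,-0.07,0],0],
], grip=-0.8)

```text
time: 27.3
tool_pos: [0.6234, -0.1018, 0.1763]
ee_rot: [-3.137, -0.002, 1.604]
wrist_force: [-0.2, 0.4, 0.2]
width: 0.0727
```

Call:
servo_tool([
  [[-0.5,-0.07,0],0],
  [[-0.86,-0.07,0],0],
  [[-0.86,-0.07,0],0],
  [[-0.86,-0.07,0],0],
])

```text
time: 27.63
tool_pos: [0.6209, -0.1696, 0.1773]
ee_rot: [-3.139, -0.002, 1.605]
wrist_force: [-0.2, 0.1, -0.8]
width: 0.0848
```

Call:
servo_tool([
  [[-0.5,-0.07,0],0.08],
  [[-0.86,-0.07,0],0.16],
  [[-0.86,-0.07,0],0.24],
  [[-0.86,-0.07,0],0.32],
  [[-0.86,-0.07,0],0.4],
  [[-0.86,-0.07,0],0.48],
  [[-0.86,-0.07,0],0.56],
  [[-0.86,-0.07,0],0.64],
  [[-0.86,-0.07,0],0.72],
  [[-0.86,-0.07,0],0.81],
  [[-0.86,-0.07,0],0.81],
  [[-0.86,-0.07,0],0.81],
])

```text
time: 28.63
tool_pos: [0.6185, -0.2367, 0.1785]
ee_rot: [-3.14, 0.0, 0.338]
wrist_force: [-0.1, -0.3, 0.0]
width: 0.0848
```

```bash
python3 - <<'E'
from h import *
im,K,T=snap("wrist","pics/w15.png"); findblanks(im,K,T)
st(); go(.6165,-.2395,-.0105,.335)
E
```

```text
px [ 10.7 216.2] xy 497.3 14.7 len 43.4 22.8 long axis ang 0.114
px [284.4 190.4] xy 615.8 -240.0 len 56.8 29.6 long axis ang 0.33
t 28.68 tcp [ 0.6185 -0.2371  0.1786] rpy [-3.141  0.     0.338] F [ 0.8 -1.2  0.1] w 0.084 q [-0.45  0.34  1.07  0.    1.73  0.78]
shift units [-0.033  0.023  2.364] turn 0.002
```

View pics/w15.png

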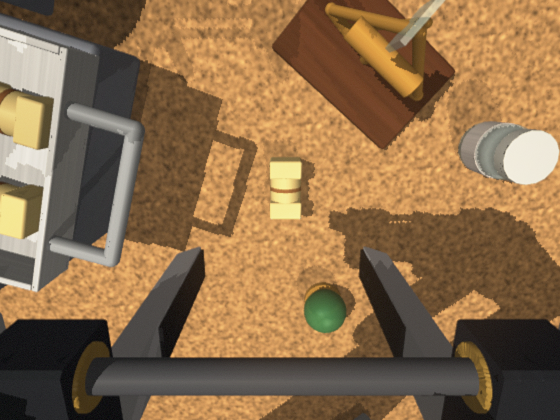

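Blank 3 is at (285,189), aligned with the jaws, and the ball at (325,310) is clear.

Call:
servo_tool([
  [[-0.035,0.025,0.4],0],
  [[-0.035,0.025,0.8],0],
  [[-0.035,0.025,1],0],
  [[-0.035,0.025,1],0],
])

```text
time: 29.02
tool_pos: [0.6132, -0.2392, 0.0928]
ee_rot: [-3.133, 0.007, 0.337]
wrist_force: [0.3, -0.2, -0.8]
width: 0.0847
```

Call:
servo_tool([
  [[0,0,0.4],0],
  [[0,0,0.8],0],
  [[0,0,1],0],
  [[0,0,1],0],
  [[0,0,1],0],
])

```text
time: 29.43
tool_pos: [0.6164, -0.2411, 0.0194]
ee_rot: [-3.141, 0.0, 0.335]
wrist_force: [0.1, 0.1, 0.2]
width: 0.0847
```

Call:
servo_tool([
  [[0,0,0.2],0],
  [[0,0,0.3],0],
  [[0,0,0.36],0],
  [[0,0,0.36],0],
  [[0,0,0.36],0],
])

```text
time: 29.85
tool_pos: [0.6168, -0.2416, -0.0088]
ee_rot: [3.141, -0.001, 0.334]
wrist_force: [0.5, -0.4, -0.4]
width: 0.0844
```

Call:
servo_tool([
  [[0,0,0],0],
  [[0,0,0],0],
  [[0,0,0],0],
  [[0,0,0],0],
  [[0,0,0],0],
  [[0,0,0],0],
  [[0,0,0],0],
  [[0,0,0],0],
  [[0,0,0],0],
  [[0,0,0],0],
  [[0,0,0],0],
  [[0,0,0],0],
], grip=1)

```text
time: 30.85
tool_pos: [0.6163, -0.2414, -0.0098]
ee_rot: [-3.141, -0.0, 0.334]
wrist_force: [0.7, -0.5, -0.1]
width: 0.031
```

Call:
servo_tool([
  [[0,0,-0.3],0],
  [[0,0,-0.7],0],
  [[0,0,-1],0],
  [[0,0,-1],0],
])

```text
time: 31.18
tool_pos: [0.6199, -0.2432, 0.0775]
ee_rot: [3.133, -0.009, 0.334]
wrist_force: [0.8, 0.4, 1.1]
width: 0.0309
```

Call:
servo_tool([
  [[0,0,-0.4],0],
  [[0,0,-0.8],0],
  [[0,0,-1],0],
  [[0,0,-1],0],
])

```text
time: 31.52
tool_pos: [0.6184, -0.2425, 0.1551]
ee_rot: [3.135, -0.006, 0.334]
wrist_force: [0.6, 0.0, 0.3]
width: 0.0309
```

Call:
servo_tool([
  [[0,0,-0.35],-0.08],
  [[0,0,-0.35],-0.16],
  [[0,0,-0.35],-0.24],
  [[0,0,-0.35],-0.32],
  [[0,0,-0.35],-0.4],
  [[0,0,-0.35],-0.48],
  [[0,0,-0.35],-0.56],
  [[0,0,-0.35],-0.64],
  [[0,0,-0.35],-0.72],
  [[0,0,-0.35],-0.807],
  [[0,0,-0.35],-0.807],
  [[0,0,-0.35],-0.807],
])

```text
time: 32.52
tool_pos: [0.6155, -0.2411, 0.1756]
ee_rot: [-3.138, -0.002, 1.599]
wrist_force: [-0.2, 0.2, -1.4]
width: 0.0308
```

```bash
python3 - <<'E'
from h import *
st(); go(.591,.038,.175,1.606)
snap("wrist","pics/w16.png")
E
```

```text
t 32.52 tcp [ 0.6155 -0.2411  0.1756] rpy [-3.138e+00 -2.000e-03  1.599e+00] F [-0.2  0.2 -1.4] w 0.0308 q [-0.46  0.34  1.08  0.    1.72 -0.49]
shift units [ 3.496 -0.207  0.015] turn -0.004
```

View pics/w16.png

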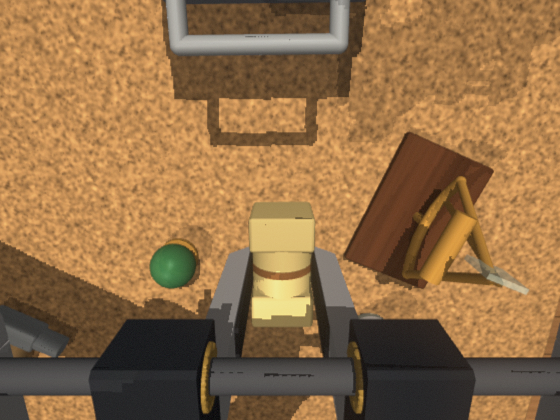

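Call:
servo_tool([
  [[0.5,-0.05,0],0],
  [[0.87,-0.05,0],0],
  [[0.87,-0.05,0],0],
  [[0.87,-0.05,0],0],
])

```text
time: 32.9
tool_pos: [0.6101, -0.1707, 0.178]
ee_rot: [-3.141, 0.0, 1.602]
wrist_force: [0.1, -0.3, -0.7]
width: 0.0307
```

Call:
servo_tool([
  [[0.5,-0.05,0],0],
  [[0.87,-0.05,0],0],
  [[0.87,-0.05,0],0],
  [[0.87,-0.05,0],0],
])

```text
time: 33.23
tool_pos: [0.6041, -0.1025, 0.1781]
ee_rot: [-3.142, 0.001, 1.602]
wrist_force: [-0.2, -0.8, -0.8]
width: 0.0308
```

Call:
servo_tool([
  [[0.5,-0.05,0],0],
  [[0.87,-0.05,0],0],
  [[0.87,-0.05,0],0],
  [[0.87,-0.05,0],0],
])

```text
time: 33.57
tool_pos: [0.5981, -0.0338, 0.1781]
ee_rot: [3.142, 0.001, 1.601]
wrist_force: [0.1, 0.4, -0.9]
width: 0.0308
```

Call:
servo_tool([
  [[0.5,-0.05,0],0],
  [[0.87,-0.05,0],0],
  [[0.87,-0.05,0],0],
  [[0.87,-0.05,0],0],
  [[0.87,-0.05,0],0],
])

```text
time: 33.98
tool_pos: [0.5921, 0.0342, 0.178]
ee_rot: [-3.141, 0.001, 1.599]
wrist_force: [0.5, -1.0, -1.2]
width: 0.0308
```

```bash
python3 - <<'E'
from h import *
st(); go(.591,.036,.0985,1.606)
snap("wrist","pics/w17.png")
E
```

```text
t 33.98 tcp [0.5921 0.0342 0.178 ] rpy [-3.141e+00  1.000e-03  1.599e+00] F [ 0.5 -1.  -1.2] w 0.0308 q [-0.04  0.18  1.27 -0.    1.69 -0.07]
shift units [ 0.024 -0.013  0.994] turn -0.004
```

View pics/w17.png

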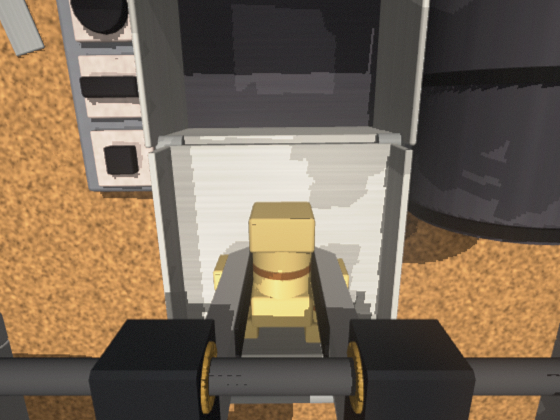

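The hinge edge is at row 135. The blank's front will be about 15 mm inside the open end. I'll lower and release.

Call:
servo_tool([
  [[0.02,-0.01,0.3],0],
  [[0.02,-0.01,0.6],0],
  [[0.02,-0.01,0.85],0],
  [[0.02,-0.01,0.98],0],
  [[0.02,-0.01,0.98],0],
  [[0.02,-0.01,0.98],0],
])

```text
time: 34.53
tool_pos: [0.5911, 0.0367, 0.0999]
ee_rot: [-3.142, 0.0, 1.6]
wrist_force: [-0.4, -0.7, -0.3]
width: 0.0309
```

Call:
servo_tool([
  [[0,0,0],0],
  [[0,0,0],0],
  [[0,0,0],0],
  [[0,0,0],0],
  [[0,0,0],0],
  [[0,0,0],0],
], grip=-0.05)

```text
time: 35.03
tool_pos: [0.591, 0.038, 0.1002]
ee_rot: [3.141, -0.0, 1.602]
wrist_force: [-0.0, -0.2, -0.4]
width: 0.0489
```

Call:
servo_tool([
  [[0,0,-0.3],0],
  [[0,0,-0.7],0],
  [[0,0,-1],0],
  [[0,0,-1],0],
  [[0,0,-1],0],
])

```text
time: 35.45
tool_pos: [0.592, 0.0379, 0.182]
ee_rot: [3.137, 0.0, 1.602]
wrist_force: [0.1, -0.2, -0.3]
width: 0.0495
```

```bash
python3 - <<'E'
from h import *
snap("wrist","pics/w18.png"); snap("scene","pics/scene18.png")
st(); go(.5965,-.122,.18,.035+np.pi)
E
```

```text
t 35.55 tcp [0.5902 0.038  0.1785] rpy [-3.14  -0.     1.602] F [-0.1  0.3  0.7] w 0.0491 q [-0.03  0.18  1.27  0.    1.69 -0.06]
shift units [-2.001  0.017 -0.019] turn 0.997
```

View pics/w18.png

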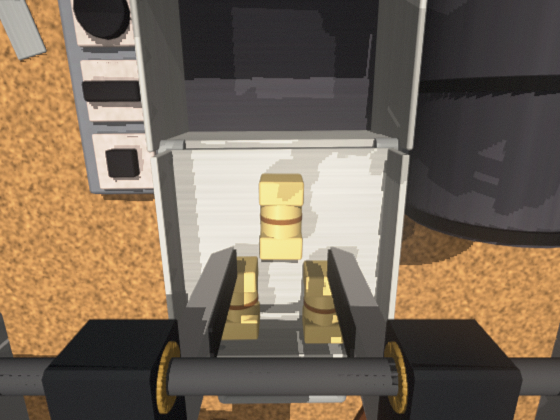

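View pics/scene18.png

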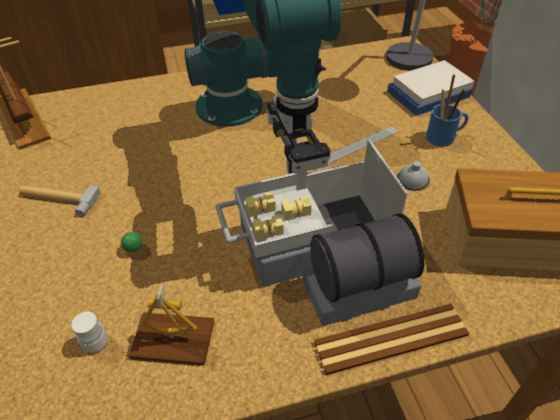

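All three blanks are in the tray and no others remain on the table. The paperweight at (131,242) hasn't moved. Now the bar.

Call:
servo_tool([
  [[-0.5,0,0],0],
  [[-1,0,0],0],
  [[-1,0,0],0],
  [[-1,0,0],0],
], grip=0.1)

```text
time: 35.88
tool_pos: [0.5922, -0.0436, 0.1772]
ee_rot: [-3.137, -0.001, 1.598]
wrist_force: [-0.1, 0.2, 0.4]
width: 0.0421
```

Call:
servo_tool([
  [[-0.5,0.02,0],-0.08],
  [[-1,0.02,0],-0.16],
  [[-1,0.02,0],-0.24],
  [[-1,0.02,0],-0.32],
  [[-1,0.02,0],-0.4],
  [[-1,0.02,0],-0.48],
  [[-1,0.02,0],-0.56],
  [[-1,0.02,0],-0.64],
  [[-1,0.02,0],-0.72],
  [[-1,0.02,0],-0.8],
  [[-1,0.02,0],-0.88],
  [[-1,0.02,0],-0.96],
])

```text
time: 36.88
tool_pos: [0.5969, -0.1202, 0.1782]
ee_rot: [3.14, -0.003, 3.1]
wrist_force: [-0.1, 0.2, 0.6]
width: 0.0427
```

Call:
servo_tool([
  [[0,0,0],-0.04],
  [[0,0,0],-0.04],
  [[0,0,0],-0.04],
])

```text
time: 37.13
tool_pos: [0.597, -0.1206, 0.1787]
ee_rot: [3.14, -0.002, -3.128]
wrist_force: [-0.6, 0.9, 0.4]
width: 0.0424
```

```bash
python3 - <<'E'
from h import *
snap("wrist","pics/w19.png")
im,K,T=snap("wrist"); st(); go(.5965,-.122,.092,.033)
for q in [(.5965,-.122,.132),(.546,-.122,.132)]: print(proj(K,T,q))
E
```

```text
t 37.23 tcp [ 0.5972 -0.1212  0.1792] rpy [ 3.141e+00 -1.000e-03 -3.128e+00] F [ 0.2 -0.2  0. ] w 0.0423 q [-0.29  0.22  1.22  0.    1.7  -1.88]
shift units [ 0.008 -0.011  1.089] turn -0.013
[279.82286184 222.22404568]
[280.64264848 153.19503196]
```

View pics/w19.png

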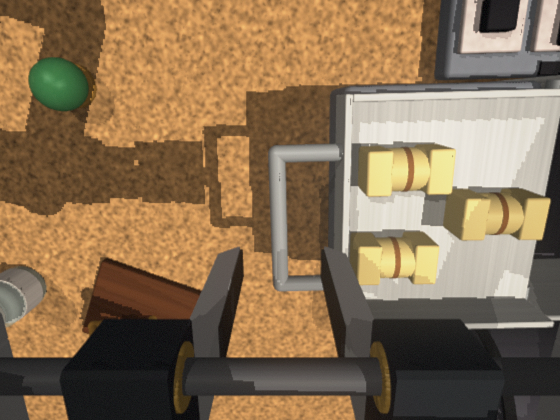

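The bar runs from (277,155) to (281,285), and its midpoint matches the predicted (280,222). I'll descend and grip.

Call:
servo_tool([
  [[0,-0.01,0.3],-0.013],
  [[0,-0.01,0.6],-0.013],
  [[0,-0.01,0.8],-0.013],
  [[0,-0.01,0.8],-0.013],
  [[0,-0.01,0.8],-0.013],
])

```text
time: 37.65
tool_pos: [0.5966, -0.1223, 0.1147]
ee_rot: [3.14, -0.003, -3.108]
wrist_force: [-0.1, 0.1, 0.5]
width: 0.0424
```

Call:
servo_tool([
  [[0,0,0.15],0],
  [[0,0,0.29],0],
  [[0,0,0.29],0],
  [[0,0,0.29],0],
])

```text
time: 37.98
tool_pos: [0.5969, -0.1226, 0.0918]
ee_rot: [3.141, -0.001, -3.108]
wrist_force: [0.5, -0.1, 0.0]
width: 0.0425
```

```bash
python3 - <<'E'
from h import *
snap("wrist","pics/w20.png"); st()
E
```

```text
t 38.03 tcp [ 0.5973 -0.1228  0.0926] rpy [ 3.141 -0.    -3.108] F [-0.4 -0.2 -0.4] w 0.042 q [-0.3   0.25  1.36  0.    1.53 -1.9 ]
```

View pics/w20.png

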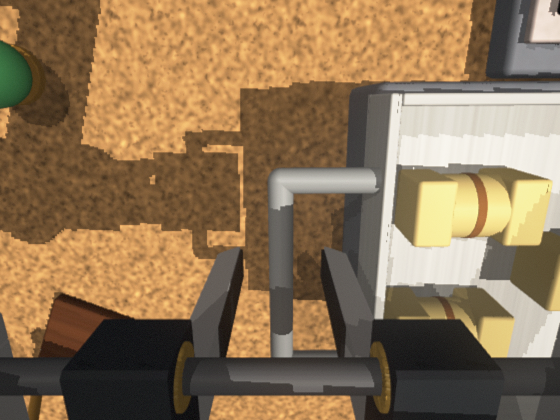

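The bar is centred between the fingers at column 281. I'll close on it.

Call:
servo_tool([
  [[0,0,0],0],
  [[0,0,0],0],
  [[0,0,0],0],
  [[0,0,0],0],
  [[0,0,0],0],
  [[0,0,0],0],
  [[0,0,0],0],
  [[0,0,0],0],
  [[0,0,0],0],
  [[0,0,0],0],
], grip=1)

```text
time: 38.87
tool_pos: [0.5975, -0.1231, 0.0929]
ee_rot: [-3.141, 0.001, -3.108]
wrist_force: [0.7, -2.2, 2.0]
width: 0.011
```

Call:
servo_tool([
  [[0,0.005,-0.09],0],
  [[0,0.03,-0.18],0],
  [[0,0.055,-0.27],0],
  [[0,0.085,-0.388],0],
  [[0,0.085,-0.388],0],
  [[0,0.085,-0.388],0],
])

```text
time: 39.37
tool_pos: [0.5973, -0.1162, 0.1247]
ee_rot: [-3.141, 0.001, -3.107]
wrist_force: [0.6, -2.9, -1.1]
width: 0.0112
```

Call:
servo_tool([
  [[0,0.03,-0.1],0],
  [[0,0.085,-0.24],0],
  [[0,0.144,-0.371],0],
  [[0,0.205,-0.49],0],
  [[0,0.27,-0.605],0],
  [[0,0.339,-0.716],0],
  [[0,0.339,-0.716],0],
  [[0,0.339,-0.716],0],
])

```text
time: 40.03
tool_pos: [0.5963, -0.0901, 0.1823]
ee_rot: [-3.139, 0.001, -3.108]
wrist_force: [0.3, -7.4, 1.6]
width: 0.0106
```

```bash
python3 - <<'E'
from h import *
im,K,T=snap("scene"); st()
cv2.imwrite("pics/s21.png",cv2.resize(im[100:320,180:460],None,fx=2.7,fy=2.7,interpolation=2))
E
```

```text
t 40.08 tcp [ 0.5963 -0.0904  0.1818] rpy [-3.139e+00  1.000e-03 -3.108e+00] F [ 0.4 -6.8  1.2] w 0.0114 q [-0.24  0.2   1.24 -0.    1.7  -1.85]
```

View pics/s21.png

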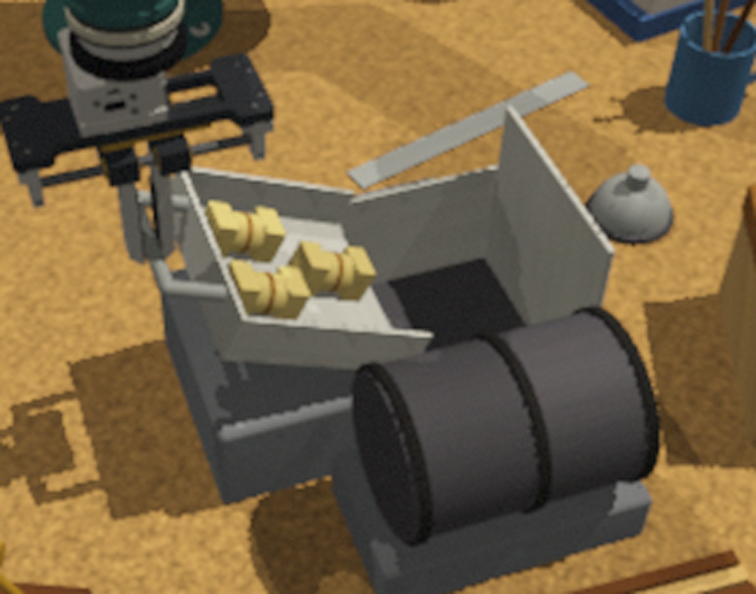

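The tray is tilted about 0.45 rad with the blanks still in place. I'll keep raising it.

Call:
servo_tool([
  [[0,0.04,-0.12],0],
  [[0,0.13,-0.24],0],
  [[0,0.23,-0.351],0],
  [[0,0.33,-0.46],0],
  [[0,0.45,-0.57],0],
  [[0,0.57,-0.665],0],
  [[0,0.57,-0.665],0],
  [[0,0.57,-0.665],0],
])

```text
time: 40.75
tool_pos: [0.5945, -0.0424, 0.2355]
ee_rot: [-3.141, 0.001, -3.106]
wrist_force: [-1.4, -1.9, 0.8]
width: 0.0112
```

```bash
python3 - <<'E'
from h import *
im,K,T=snap("scene"); st()
cv2.imwrite("pics/s22.png",cv2.resize(im[100:320,180:460],None,fx=2.7,fy=2.7,interpolation=2))
E
```

```text
t 40.8 tcp [ 0.5945 -0.043   0.235 ] rpy [-3.141e+00  1.000e-03 -3.107e+00] F [-0.7 -2.3  1.4] w 0.0106 q [-0.17  0.19  1.16 -0.    1.8  -1.77]
```

View pics/s22.png

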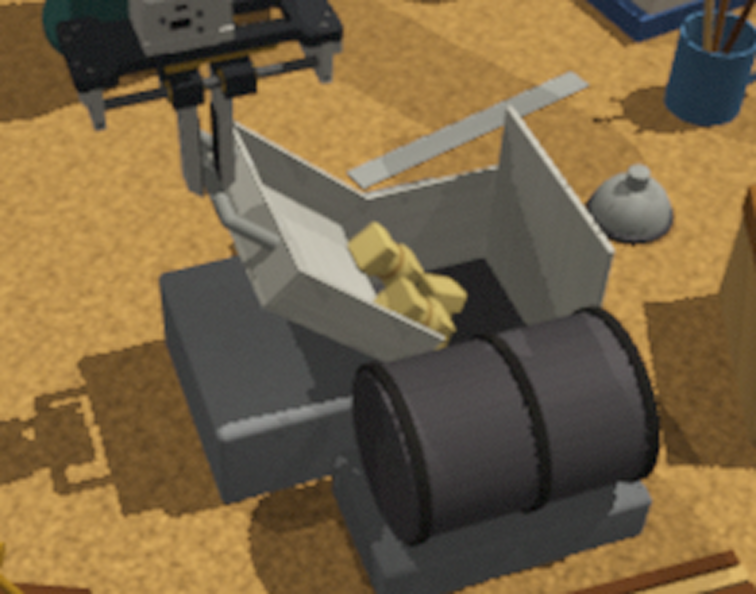

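Call:
servo_tool([
  [[0,0.1,-0.08],0],
  [[0,0.2,-0.14],0],
  [[0,0.3,-0.2],0],
  [[0,0.34,-0.21],0],
  [[0,0.34,-0.21],0],
  [[0,0.34,-0.21],0],
  [[0,0.34,-0.21],0],
  [[0,0.34,-0.21],0],
  [[0,0.34,-0.21],0],
  [[0,0.34,-0.21],0],
  [[0,0.34,-0.21],0],
])

```text
time: 41.72
tool_pos: [0.5935, -0.0169, 0.253]
ee_rot: [-3.14, 0.002, -3.109]
wrist_force: [-3.2, -4.5, 6.5]
width: 0.0112
```

```bash
python3 - <<'E'
from h import *
im,K,T=snap("scene"); st()
cv2.imwrite("pics/s23.png",cv2.resize(im[100:320,180:460],None,fx=2.7,fy=2.7,interpolation=2))
im,K,T=snap("top"); 
cv2.imwrite("pics/t23.png",cv2.resize(im[140:270,165:345],None,fx=4,fy=4,interpolation=2))
E
```

```text
t 41.77 tcp [ 0.5935 -0.0169  0.253 ] rpy [-3.140e+00  2.000e-03 -3.108e+00] F [-2.5 -5.4  5.5] w 0.011 q [-0.12  0.18  1.13 -0.    1.83 -1.73]
```

View pics/s23.png

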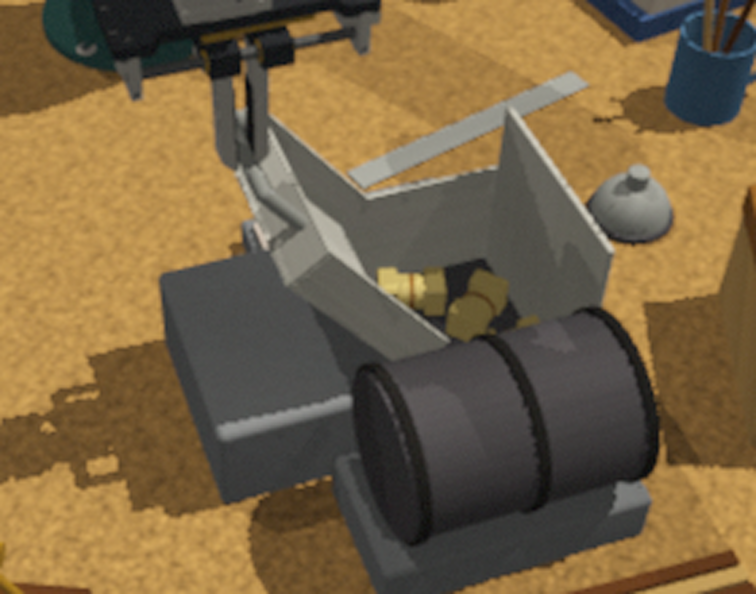

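View pics/t23.png

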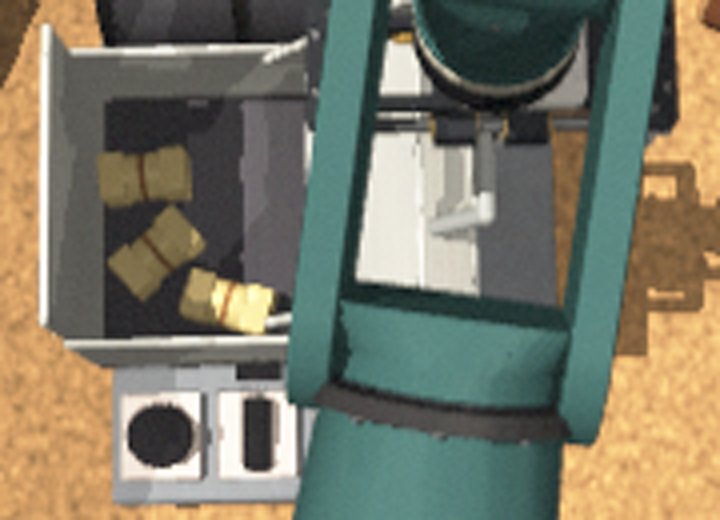

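All three blanks are in the hopper: top crop (145,175), (157,253) and (228,300). I'll lower the tray back along the arc.

Call:
servo_tool([
  [[0,-0.1,0.07],0],
  [[0,-0.2,0.16],0],
  [[0,-0.3,0.26],0],
  [[0,-0.42,0.36],0],
  [[0,-0.54,0.47],0],
  [[0,-0.65,0.584],0],
  [[0,-0.65,0.584],0],
  [[0,-0.65,0.584],0],
])

```text
time: 42.48
tool_pos: [0.5957, -0.0724, 0.2066]
ee_rot: [-3.135, 0.002, -3.112]
wrist_force: [-3.4, -11.0, 7.6]
width: 0.011
```

Call:
servo_tool([
  [[0,-0.09,0.1],0],
  [[0,-0.17,0.2],0],
  [[0,-0.25,0.31],0],
  [[0,-0.316,0.424],0],
  [[0,-0.38,0.54],0],
  [[0,-0.44,0.66],0],
  [[0,-0.5,0.78],0],
  [[0,-0.543,0.9],0],
  [[0,-0.543,0.9],0],
  [[0,-0.543,0.9],0],
])

```text
time: 43.32
tool_pos: [0.5972, -0.1141, 0.1321]
ee_rot: [-3.138, 0.0, -3.11]
wrist_force: [-1.0, -8.7, 2.8]
width: 0.0107
```

Call:
servo_tool([
  [[0,-0.04,0.12],0],
  [[0,-0.07,0.24],0],
  [[0,-0.1,0.36],0],
  [[0,-0.12,0.47],0],
  [[0,-0.125,0.51],0],
  [[0,-0.125,0.51],0],
  [[0,-0.125,0.51],0],
])

```text
time: 43.9
tool_pos: [0.5974, -0.1231, 0.0926]
ee_rot: [-3.139, 0.001, -3.108]
wrist_force: [-2.2, -7.3, 3.6]
width: 0.0106
```

```bash
python3 - <<'E'
from h import *
im,K,T=snap("scene"); st()
cv2.imwrite("pics/s24.png",cv2.resize(im[100:320,180:460],None,fx=2.7,fy=2.7,interpolation=2))
E
```

```text
t 43.95 tcp [ 0.5974 -0.1231  0.0926] rpy [-3.139e+00  1.000e-03 -3.108e+00] F [-2.1 -7.   3.8] w 0.0108 q [-0.29  0.25  1.36 -0.    1.53 -1.9 ]
```

View pics/s24.png

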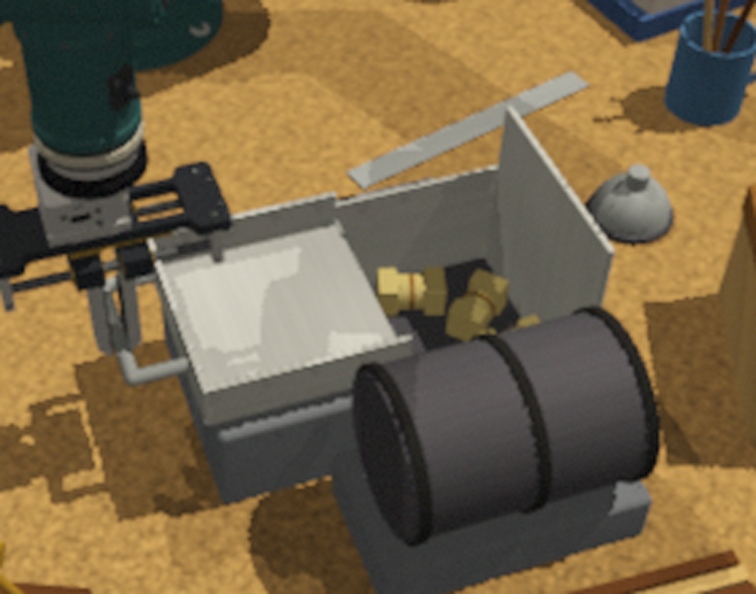

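The tray is flat and all three blanks are in the hopper. I'll release and rise.

Call:
servo_tool([
  [[0,0,0],0],
  [[0,0,0],0],
  [[0,0,0],0],
  [[0,0,0],0],
  [[0,0,0],0],
  [[0,0,0],0],
], grip=0.1)

```text
time: 44.45
tool_pos: [0.5974, -0.1208, 0.0912]
ee_rot: [3.141, -0.0, -3.107]
wrist_force: [-0.4, -0.8, -0.6]
width: 0.042
```

Call:
servo_tool([
  [[0,0,-0.3],0],
  [[0,0,-0.7],0],
  [[0,0,-1],0],
  [[0,0,-1],0],
])

```text
time: 44.78
tool_pos: [0.6004, -0.1221, 0.1785]
ee_rot: [-3.138, 0.011, -3.107]
wrist_force: [0.4, -0.2, 1.4]
width: 0.0423
```

Call:
servo_tool([
  [[0,0,-0.3],0],
  [[0,0,-0.5],0],
  [[0,0,-0.5],0],
  [[0,0,-0.5],0],
], grip=1)

```text
time: 45.12
tool_pos: [0.5977, -0.1214, 0.2116]
ee_rot: [-3.141, 0.001, -3.107]
wrist_force: [0.1, -1.5, -0.7]
width: 0.0189
```

```bash
python3 - <<'E'
from h import *
im,K,T=snap("top","pics/top25.png"); st(); go(.437,.126,.2,np.pi+.033)
snap("wrist","pics/w25.png")
E
```

```text
t 45.17 tcp [ 0.5971 -0.1213  0.2101] rpy [ 3.141e+00 -1.000e-03 -3.107e+00] F [-0.9 -0.3  0.5] w 0.015 q [-0.29  0.22  1.17  0.    1.76 -1.9 ]
shift units [1.894 3.157 0.131] turn 0.001
```

View pics/w25.png

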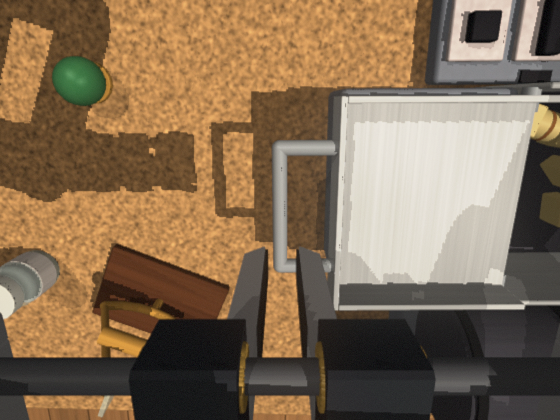

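The tray is empty and flat. I'll move over the key row with the fingers shut.

Call:
servo_tool([
  [[0.25,0.4,0],0],
  [[0.475,0.79,0],0],
  [[0.475,0.79,0],0],
  [[0.475,0.79,0],0],
])

```text
time: 45.55
tool_pos: [0.5561, -0.0584, 0.21]
ee_rot: [3.141, -0.002, -3.105]
wrist_force: [0.9, -0.4, -0.1]
width: 0.0005
```

Call:
servo_tool([
  [[0.25,0.4,0],0],
  [[0.475,0.79,0],0],
  [[0.475,0.79,0],0],
  [[0.475,0.79,0],0],
])

```text
time: 45.88
tool_pos: [0.517, 0.0024, 0.2109]
ee_rot: [-3.141, -0.0, -3.106]
wrist_force: [0.6, -0.5, 0.3]
width: 0.0006
```

Call:
servo_tool([
  [[0.25,0.4,0],0],
  [[0.475,0.79,0],0],
  [[0.475,0.79,0],0],
  [[0.475,0.79,0],0],
])

```text
time: 46.22
tool_pos: [0.4775, 0.0638, 0.2113]
ee_rot: [-3.141, 0.001, -3.107]
wrist_force: [0.1, 0.8, 0.3]
width: 0.0003
```

Call:
servo_tool([
  [[0.25,0.4,0],0],
  [[0.475,0.79,0],0],
  [[0.475,0.79,0],0],
  [[0.475,0.79,0],0],
  [[0.475,0.79,0],0],
])

```text
time: 46.63
tool_pos: [0.4381, 0.1246, 0.2112]
ee_rot: [-3.14, 0.0, -3.109]
wrist_force: [0.9, 0.1, 0.8]
width: 0.0003
```

```bash
python3 - <<'E'
from h import *
st()
im,K,T=snap("wrist","pics/w26.png"); 
m=(im.max(2)<60).astype(np.uint8)*255
for c in cv2.findContours(m[:245],0,1)[0]:
    if 150<cv2.contourArea(c)<6000:
        P=np.array([ray(K,T,p[0][0],p[0][1],.05)[:2]*1000 for p in c],np.float32)
        r=cv2.minAreaRect(P); print(c.reshape(-1,2).mean(0).round(),np.round(r[0],1),np.round(r[1],1))
go(.437,.126,.05)
E
```

```text
t 46.63 tcp [0.4381 0.1246 0.2112] rpy [-3.14   0.    -3.109] F [0.9 0.1 0.8] w 0.0003 q [ 0.15 -0.13  1.53 -0.    1.74 -1.45]
[128. 234.] [496.1 -47. ] [23.1 66.5]
[283. 219.] [473.2 127.2] [11.2 27.8]
[487. 201.] [447.1 342.3] [24.9 65.6]
[221. 184.] [437.2  62. ] [25.4 25.3]
[344. 180.] [433.2 187.9] [42.8 37.2]
[283. 183.] [434.9 125.5] [47.7 15.3]
shift units [0.012 0.021 2.014] turn 0
```

View pics/w26.png

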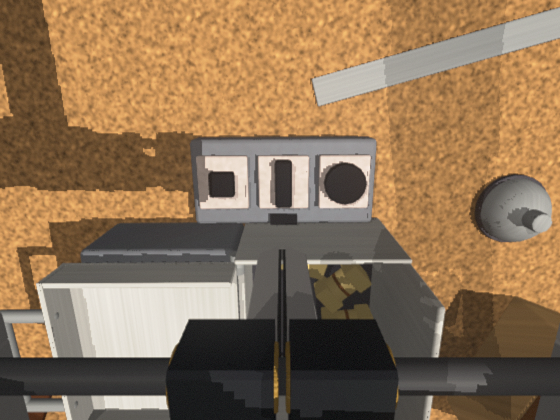

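The keys appear at square (221,184), bar (283,183) and round (344,180), 63.5 mm apart, which agrees with the top view. I'll descend above the bar key.

Call:
servo_tool([
  [[0.04,0.01,0.4],0],
  [[0.04,0.01,0.8],0],
  [[0.04,0.01,1],0],
  [[0.04,0.01,1],0],
])

```text
time: 47.02
tool_pos: [0.4314, 0.1247, 0.1265]
ee_rot: [-3.14, -0.009, -3.11]
wrist_force: [-0.9, 0.4, -0.7]
width: 0.0006
```

Call:
servo_tool([
  [[0,0,0.4],0],
  [[0,0,0.8],0],
  [[0,0,1],0],
  [[0,0,1],0],
  [[0,0,1],0],
  [[0,0,1],0],
])

```text
time: 47.52
tool_pos: [0.4357, 0.1264, 0.0537]
ee_rot: [3.141, 0.004, -3.109]
wrist_force: [0.8, -0.2, -0.1]
width: 0.0007
```

```bash
python3 - <<'E'
from h import *
st(); snap("wrist","pics/w27.png"); go(.435,.1255,.03)
im,K,T=snap("scene"); cv2.imwrite("pics/s27.png",cv2.resize(im[110:230,230:380],None,fx=5,fy=5,interpolation=2))
E
```

```text
t 47.52 tcp [0.4357 0.1264 0.0537] rpy [ 3.141  0.004 -3.109] F [ 0.8 -0.2 -0.1] w 0.0007 q [ 0.16 -0.07  1.79 -0.    1.42 -1.45]
shift units [ 0.013 -0.013  0.3  ] turn 0
```

View pics/w27.png

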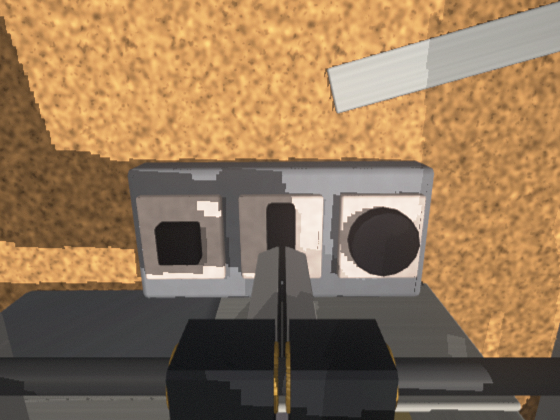

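View pics/s27.png

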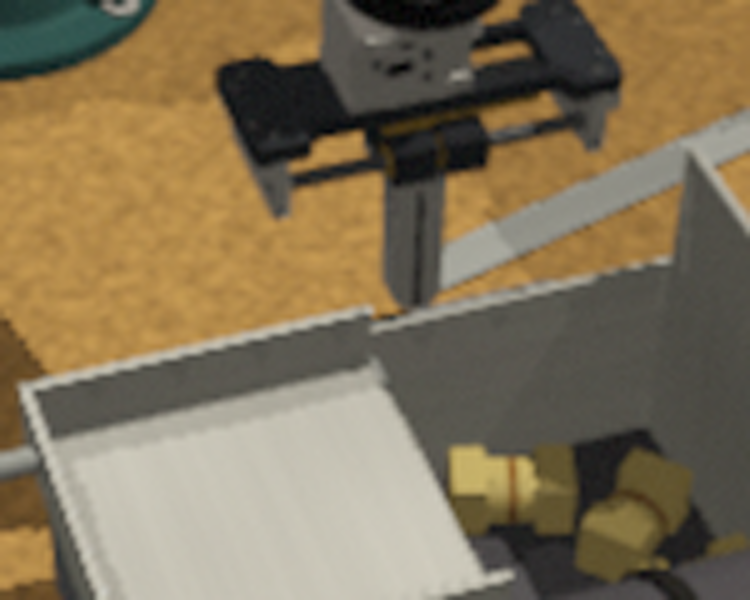

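The fingertips line up over the bar key at (281,240). I'll step down and watch the force.

Call:
servo_tool([
  [[0,0,0.15],0],
  [[0,0,0.24],0],
  [[0,0,0.24],0],
  [[0,0,0.24],0],
])

```text
time: 47.95
tool_pos: [0.4336, 0.1267, 0.0325]
ee_rot: [3.142, -0.0, -3.107]
wrist_force: [-0.0, 0.4, -0.5]
width: 0.0004
```

Call:
servo_tool([
  [[0,0,0.04],0],
  [[0,0,0.04],0],
  [[0,0,0.04],0],
])

```text
time: 48.2
tool_pos: [0.4337, 0.1267, 0.0293]
ee_rot: [3.141, 0.0, -3.107]
wrist_force: [-0.4, 0.4, -0.1]
width: 0.0007
```

Call:
servo_tool([
  [[0,0,0.04],0],
  [[0,0,0.04],0],
  [[0,0,0.04],0],
])

```text
time: 48.45
tool_pos: [0.4342, 0.1268, 0.0263]
ee_rot: [3.141, 0.001, -3.108]
wrist_force: [0.2, -0.2, 2.3]
width: 0.0006
```

Call:
servo_tool([
  [[0,0,0.05],0],
  [[0,0,0.05],0],
  [[0,0,0.05],0],
])

```text
time: 48.7
tool_pos: [0.4342, 0.1268, 0.0223]
ee_rot: [3.141, 0.001, -3.108]
wrist_force: [0.8, -0.0, 3.0]
width: 0.0005
```

Call:
servo_tool([
  [[0,0,0.04],0],
  [[0,0,0.04],0],
  [[0,0,0.04],0],
])

```text
time: 48.95
tool_pos: [0.4343, 0.1268, 0.0209]
ee_rot: [3.141, 0.002, -3.107]
wrist_force: [-2.9, -0.0, 12.9]
width: 0.0002
```

Call:
servo_tool([
  [[0,0,0.04],0],
  [[0,0,0.04],0],
  [[0,0,0.04],0],
])

```text
time: 49.2
tool_pos: [0.4345, 0.1269, 0.0206]
ee_rot: [3.141, 0.002, -3.107]
wrist_force: [-9.7, -2.2, 27.7]
width: 0.0002
```

The bar key bottomed out at reported z 0.0207 with force rising to 28 N. I'll go up and on to the square key.

Call:
servo_tool([
  [[0,0,-0.2],0],
  [[0,0,-0.45],0],
  [[0,0,-0.45],0],
  [[0,0,-0.45],0],
])

```text
time: 49.53
tool_pos: [0.4338, 0.1267, 0.0515]
ee_rot: [3.141, 0.001, -3.108]
wrist_force: [0.8, -0.9, 0.0]
width: 0.0005
```

```bash
python3 - <<'E'
from h import *
st(); go(.4375,.0615,.05)
E
```

```text
t 49.53 tcp [0.4338 0.1267 0.0515] rpy [ 3.141e+00  1.000e-03 -3.108e+00] F [ 0.8 -0.9  0. ] w 0.0005 q [ 0.16 -0.07  1.79  0.    1.42 -1.45]
shift units [-0.018 -0.816  0.018] turn 0
```

Call:
servo_tool([
  [[-0.02,-0.3,-0.05],0],
  [[-0.02,-0.6,-0.05],0],
  [[-0.02,-0.815,-0.05],0],
  [[-0.02,-0.815,0],0],
  [[-0.02,-0.815,0],0],
  [[-0.02,-0.815,0],0],
])

```text
time: 50.03
tool_pos: [0.4361, 0.0621, 0.0497]
ee_rot: [3.141, -0.003, -3.108]
wrist_force: [-0.2, -0.1, 0.7]
width: 0.0005
```

```bash
python3 - <<'E'
from h import *
st(); go(.4375,.0615,.03); snap("wrist","pics/w28.png")
E
```

```text
t 50.03 tcp [0.4361 0.0621 0.0497] rpy [ 3.141e+00 -3.000e-03 -3.108e+00] F [-0.2 -0.1  0.7] w 0.0005 q [ 0.01 -0.09  1.81  0.    1.42 -1.59]
shift units [-0.018 -0.008  0.246] turn 0
```

View pics/w28.png

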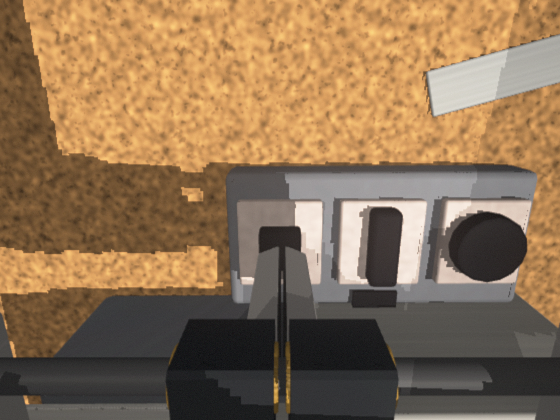

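The tips are over the square key at (280,240). I'll press, let it right up, then press again.

Call:
servo_tool([
  [[-0.015,0,0.15],0],
  [[-0.015,0,0.25],0],
  [[-0.015,0,0.32],0],
  [[-0.015,0,0.37],0],
  [[-0.015,0,0.395],0],
  [[-0.015,0,0.395],0],
  [[-0.015,0,0.395],0],
  [[-0.015,0,0.395],0],
])

```text
time: 50.75
tool_pos: [0.438, 0.0624, 0.021]
ee_rot: [3.14, -0.001, -3.107]
wrist_force: [-4.2, 0.6, 8.0]
width: 0.0009
```

Call:
servo_tool([
  [[0,0,-0.15],0],
  [[0,0,-0.3],0],
  [[0,0,-0.3],0],
  [[0,0,-0.3],0],
  [[0,0,-0.3],0],
  [[0,0,-0.3],0],
])

```text
time: 51.25
tool_pos: [0.4379, 0.0617, 0.0428]
ee_rot: [3.141, -0.002, -3.107]
wrist_force: [0.0, -0.1, -0.4]
width: 0.0005
```

Call:
servo_tool([
  [[0,0,0.12],0],
  [[0,0,0.22],0],
  [[0,0,0.28],0],
  [[0,0,0.32],0],
  [[0,0,0.33],0],
  [[0,0,0.33],0],
  [[0,0,0.33],0],
  [[0,0,0.33],0],
  [[0,0,0.33],0],
])

```text
time: 52.0
tool_pos: [0.4387, 0.0616, 0.0207]
ee_rot: [-3.141, 0.0, -3.107]
wrist_force: [-8.2, -0.2, 20.7]
width: 0.0005
```

Call:
servo_tool([
  [[0,0,-0.2],0],
  [[0,0,-0.45],0],
  [[0,0,-0.45],0],
  [[0,0,-0.45],0],
  [[0,0,-0.45],0],
])

```text
time: 52.42
tool_pos: [0.4376, 0.0616, 0.0518]
ee_rot: [3.141, -0.002, -3.108]
wrist_force: [-0.6, -0.2, -0.6]
width: 0.0004
```

```bash
python3 - <<'E'
from h import *
st(); go(.433,.189,.055)
E
```

```text
t 52.42 tcp [0.4376 0.0616 0.0518] rpy [ 3.141e+00 -2.000e-03 -3.108e+00] F [-0.6 -0.2 -0.6] w 0.0004 q [ 0.01 -0.09  1.81  0.    1.42 -1.59]
shift units [ 0.004  1.594 -0.039] turn 0
```

Call:
servo_tool([
  [[0,0.3,-0.05],0],
  [[0,0.6,-0.05],0],
  [[0,0.8,-0.05],0],
  [[0,0.8,-0.05],0],
  [[0,0.8,-0.05],0],
])

```text
time: 52.83
tool_pos: [0.4352, 0.1256, 0.0557]
ee_rot: [-3.141, -0.003, -3.106]
wrist_force: [0.1, 0.3, 0.1]
width: 0.0005
```

Call:
servo_tool([
  [[0,0.3,0.05],0],
  [[0,0.6,0.05],0],
  [[0,0.8,0.05],0],
  [[0,0.8,0.05],0],
  [[0,0.8,0.05],0],
  [[0,0.8,0.05],0],
])

```text
time: 53.33
tool_pos: [0.4341, 0.1882, 0.0529]
ee_rot: [-3.14, -0.001, -3.108]
wrist_force: [0.1, 0.5, -0.2]
width: 0.0001
```

```bash
python3 - <<'E'
from h import *
st(); go(.433,.189,.018); snap("wrist","pics/w29.png")
E
```

```text
t 53.33 tcp [0.4341 0.1882 0.0529] rpy [-3.140e+00 -1.000e-03 -3.108e+00] F [ 0.1  0.5 -0.2] w 0.0001 q [ 0.29 -0.02  1.74 -0.    1.42 -1.31]
shift units [0.012 0.011 0.436] turn 0
```

View pics/w29.png

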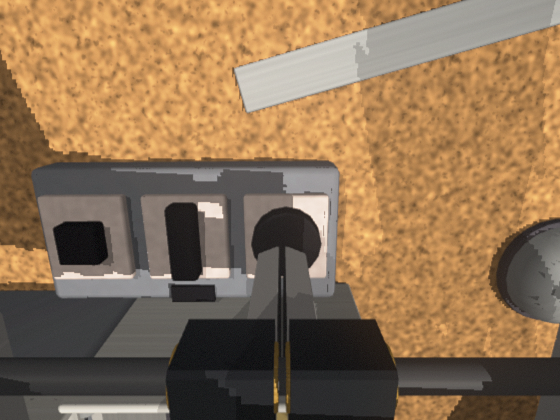

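The tips are over the round key at (286,240). Pressing.

Call:
servo_tool([
  [[0.01,0.01,0.15],0],
  [[0.01,0.01,0.28],0],
  [[0.01,0.01,0.36],0],
  [[0.01,0.01,0.41],0],
  [[0.01,0.01,0.44],0],
  [[0.01,0.01,0.45],0],
  [[0.01,0.01,0.45],0],
  [[0.01,0.01,0.45],0],
  [[0.01,0.01,0.45],0],
])

```text
time: 54.13
tool_pos: [0.4333, 0.1892, 0.0208]
ee_rot: [-3.14, -0.0, -3.108]
wrist_force: [-7.1, -2.5, 18.4]
width: 0.0003
```

Call:
servo_tool([
  [[0,0,-0.3],0],
  [[0,0,-0.7],0],
  [[0,0,-0.9],0],
  [[0,0,-0.9],0],
  [[0,0,-0.9],0],
])

```text
time: 54.55
tool_pos: [0.434, 0.1902, 0.0899]
ee_rot: [3.141, 0.002, -3.108]
wrist_force: [-0.4, 0.4, -0.2]
width: 0.0007
```

```bash
python3 - <<'E'
from h import *
st(); go(.467,.398,.1)
E
```

```text
t 54.55 tcp [0.434  0.1902 0.0899] rpy [ 3.141e+00  2.000e-03 -3.108e+00] F [-0.4  0.4 -0.2] w 0.0007 q [ 0.29 -0.05  1.69  0.    1.5  -1.31]
shift units [-0.501  2.582 -0.125] turn 0
```

Call:
servo_tool([
  [[0,0.4,-0.12],0],
  [[0,0.86,-0.12],0],
  [[0,0.86,-0.12],0],
  [[0,0.86,-0.12],0],
])

```text
time: 54.88
tool_pos: [0.4295, 0.2594, 0.0964]
ee_rot: [-3.14, -0.004, -3.105]
wrist_force: [0.3, -0.3, 0.2]
width: 0.0005
```

Call:
servo_tool([
  [[-0.1,0.4,0],0],
  [[-0.2,0.86,0],0],
  [[-0.2,0.86,0],0],
  [[-0.2,0.86,0],0],
])

```text
time: 55.22
tool_pos: [0.444, 0.3277, 0.0967]
ee_rot: [-3.139, -0.004, -3.106]
wrist_force: [-0.5, 0.1, 0.2]
width: 0.0007
```

Call:
servo_tool([
  [[-0.15,0.4,0],0],
  [[-0.3,0.86,0],0],
  [[-0.3,0.86,0],0],
  [[-0.3,0.86,0],0],
  [[-0.3,0.86,0],0],
])

```text
time: 55.63
tool_pos: [0.4661, 0.3958, 0.0982]
ee_rot: [-3.139, -0.002, -3.109]
wrist_force: [0.2, 0.1, 0.2]
width: 0.0003
```

```bash
python3 - <<'E'
from h import *
st(); im,K,T=snap("wrist","pics/w30.png"); print(proj(K,T,(.4673,.3981,.058))); go(.467,.398,.06)
E
```

```text
t 55.63 tcp [0.4661 0.3958 0.0982] rpy [-3.139e+00 -2.000e-03 -3.109e+00] F [0.2 0.1 0.2] w 0.0003 q [ 0.61  0.25  1.34 -0.    1.54 -0.99]
[284.53723914 227.74125027]
shift units [-0.011  0.027  0.485] turn 0
```

View pics/w30.png

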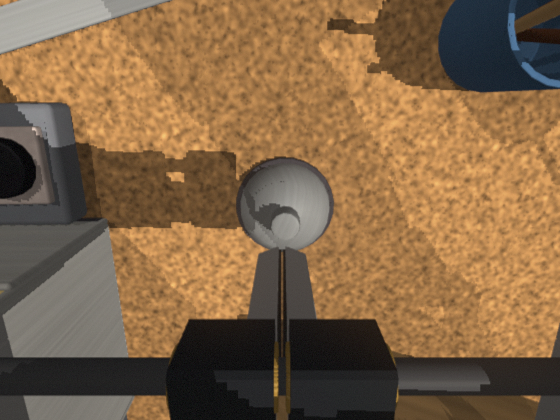

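The button is at (286,223), within about 3 mm of the prediction. I'll press the bell.

Call:
servo_tool([
  [[0.01,0.03,0.3],0],
  [[0.01,0.03,0.6],0],
  [[0.01,0.03,0.68],0],
  [[0.01,0.03,0.68],0],
  [[0.01,0.03,0.68],0],
])

```text
time: 56.1
tool_pos: [0.4656, 0.3994, 0.0454]
ee_rot: [-3.142, 0.0, -3.109]
wrist_force: [0.3, 1.0, 0.8]
width: 0.0004
```

Call:
servo_tool([
  [[0,0,0.06],0],
  [[0,0,0.12],0],
  [[0,0,0.17],0],
  [[0,0,0.21],0],
  [[0,0,0.22],0],
  [[0,0,0.22],0],
  [[0,0,0.22],0],
  [[0,0,0.22],0],
  [[0,0,0.22],0],
])

```text
time: 56.85
tool_pos: [0.4665, 0.4009, 0.0291]
ee_rot: [3.14, 0.003, -3.107]
wrist_force: [-0.2, -0.2, 6.2]
width: 0.0003
```

Call:
servo_tool([
  [[0,0,0.04],0],
  [[0,0,0.04],0],
  [[0,0,0.04],0],
  [[0,0,0.04],0],
])

```text
time: 57.18
tool_pos: [0.4667, 0.4009, 0.0288]
ee_rot: [3.14, 0.004, -3.107]
wrist_force: [-3.5, -3.8, 16.8]
width: 0.0008
```

Call:
servo_tool([
  [[0,0,-0.3],0],
  [[0,0,-0.7],0],
  [[0,0,-1],0],
  [[0,0,-1],0],
  [[0,0,-1],0],
])

```text
time: 57.6
tool_pos: [0.4664, 0.4011, 0.1058]
ee_rot: [3.139, 0.003, -3.107]
wrist_force: [0.0, -0.4, 0.5]
width: 0.0004
```

```bash
python3 - <<'E'
from h import *
st(); snap("scene","pics/scene31.png"); im,K,T=snap("top"); cv2.imwrite("pics/t31.png",im)
hsv=cv2.cvtColor(im,cv2.COLOR_BGR2HSV)
g=cv2.inRange(hsv,(45,90,20),(90,255,255)); g[:, :380]=0
for c in cv2.findContours(g,0,2)[0]:
    if cv2.contourArea(c)>50:
        (u,v),r=cv2.minEnclosingCircle(c); print("green",ray(K,T,u,v,0.027))
E
```

```text
t 57.6 tcp [0.4664 0.4011 0.1058] rpy [ 3.139e+00  3.000e-03 -3.107e+00] F [ 0.  -0.4  0.5] w 0.0004 q [ 0.62  0.25  1.33  0.    1.55 -0.99]
green [ 0.50067593 -0.32797273  0.027     ]
```

View pics/scene31.png

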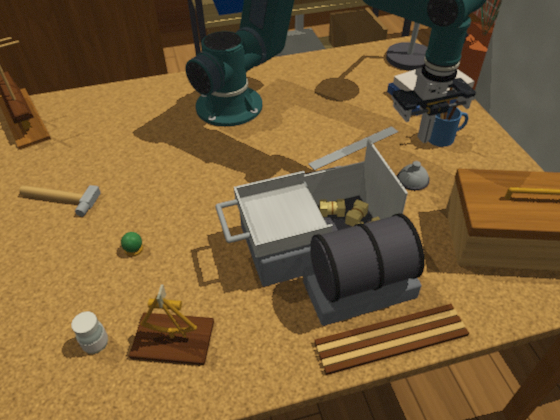

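View pics/t31.png

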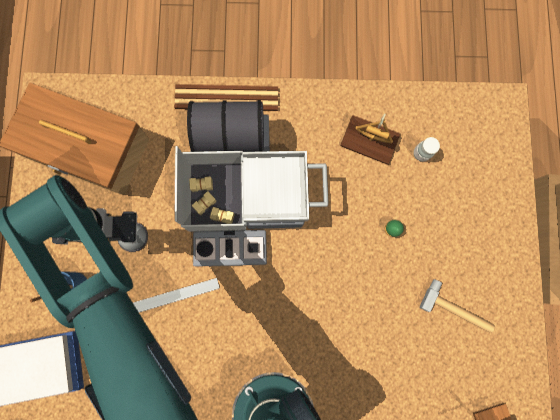

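All three blanks are in the hopper, the tray is flat and the paperweight is within 0.2 mm of its start. I'll rise a little more, settle, and hand in.

Call:
servo_tool([
  [[0,0,-0.4],0],
  [[0,0,-0.8],0],
  [[0,0,-0.8],0],
  [[0,0,-0.8],0],
  [[0,0,-0.8],0],
  [[0,0,-0.8],0],
  [[0,0,-0.8],0],
  [[0,0,-0.8],0],
])

```text
time: 58.37
tool_pos: [0.4648, 0.3998, 0.1659]
ee_rot: [-3.14, -0.003, -3.108]
wrist_force: [0.3, -0.0, -0.7]
width: 0.0005
```

```bash
python3 - <<'E'
from h import *
st(); print(robot.close_job())
E
```

```text
t 58.37 tcp [0.4648 0.3998 0.1659] rpy [-3.140e+00 -3.000e-03 -3.108e+00] F [ 0.3 -0.  -0.7] w 0.0005 q [ 0.62  0.23  1.23  0.    1.68 -0.99]
the job is handed in; nothing more can be done
None
```

I put the three blanks on the table into the feed tray and lifted the tray by its bar to about 0.95 rad, so they slid into the hopper. I lowered it flat again, pressed the keys in order (bar once, square twice, round once), rang the bell, and handed the job in at 58 s of the 210 s allowed.

**Last checks:** the final pictures show all three blanks in the hopper, the tray flat and empty, and the paperweight within 0.2 mm of where it started. The arm was clear, with no force on the wrist. Each key and the bell went down until it stopped, with contact forces of 8 to 28 N. I did not measure the released key positions separately.

**What disagreed or went wrong:**
- **Reported height:** the real fingertips were about 23 mm higher than the reported TCP. Two early attempts on the first blank therefore closed above it: one lifted before the fingers had shut, the other closed on its top with about 9 N. Neither moved the blank, and I corrected for the offset afterwards.
- **Knocked blank:** the second blank was knocked about 5 cm aside during the run. I found it again in the images before gripping it.

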